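# Hang the drip caddy and put the rinsed bangles up to dry

## Task

The rinsed bangles need to go up to dry. Hang the blue frame by its two hooks on the rail of the drying stand, hang the grey caddy by its hook from the frame's lower bar so that it hangs clear of the tray, and once it hangs there lay every loose bangle in the caddy. The rinse flask must also end up closed, with its stopper fully home in the neck; leave everything else on the table where it is.

Things in the scene. Friction and masses are not known exactly. Their poses are not given: they have to be found in the camera images.
- stand: Drying stand, fixed: a short round steel rail 10 mm thick, 80 mm long along y, centre line 260 mm up, held at its middle by a 12 mm boom of the same height that comes from a post (18 mm thick, 272 mm high) at x = +125 mm. Below the rail only a blue drip tray (160 x 290 mm, 12 mm high). Origin on the table under the rail; x points away from the robot, square to the rail, turned by up to 0.12 rad.
- rail_mid (a point): Middle of the rail, on its centre line.
- frame: Blue hanger frame, loose, about 0.19 kg, 70 mm wide (y), 153 mm high, standing on two feet (10 mm high, x = -26 to +20 mm, y = +-30 mm). Origin on its underside, z up. Uprights 8 mm thick at x = -14 mm, y = +-30 mm, cross bar at z = 100 to 110 mm, two hooks on top towards +x, a round bar at the bottom. It is balanced to hang nearly upright and swings freely about the rail.
- frame_hooks (a point): Midway between the frame's hooks (10 mm wide, at y = +-30 mm), on the underside of their flat tops, 102 mm up; lies on the rail's top when hung. Top of hooks 110 mm up, downturned ends at x = 11 to 17 mm reach down to 82 mm: the throat (x = -10 to +11 mm) opens downwards and goes onto the rail from its -x side and above.
- frame_bar (a point): Middle of the frame's lower loop: a round steel bar 10 mm thick along y, on its centre line, at x = 0, 7 mm above the frame's underside. The opening above it is 50 mm wide and 88 mm high.
- frame_tab (a point): Grip point in the frame's white pinch tab: a plate 8 mm thick in x, 36 mm wide in y, from z = 109 to 153 mm at x = -14 mm; this point is 15 mm below its top edge. Can be pinched across x from straight above.
- caddy: Grey drip caddy, loose, about 0.25 kg, standing on its floor: 146 mm (x) by 280 mm (y), floor 5 mm thick, rim 20 mm high, walls 4 mm, a low rib between its halves. Origin under the floor's centre, z up. A white hook plate 32 mm wide, at x = -16 to -10 mm, rises to z = 122 mm; its top reaches to +x and turns down. It hangs level from the middle of this hook.
- caddy_hook (a point): Middle of the flat underside of the caddy's hook (x = 0, z = 115 mm); 5 mm above the centre line of the frame's bar when hung. The downturned end at x = 10 to 16 mm reaches down to z = 98 mm: the throat (x = -10 to +10 mm) opens downwards and goes over the bar from its -x side and above.
- caddy_tab (a point): Grip point in the caddy's front white pinch tab (the one at -x): an upright fin 8 mm thick in y, from x = -85 to -49 mm and up to z = 60 mm; this point is in its middle, 12 mm below its top edge. A like fin stands at +x. Can be pinched across y from straight above with a firm grip.
- caddy_left (a point): Point on the floor of the caddy's left half (+y), 72 mm from the middle: a good place for the centre of a bangle. A bangle can be laid there while held by its side farthest from the middle (+y); bangles may lie on one another, but share them between the halves so that it stays level.
- caddy_right (a point): Point on the floor of the caddy's right half (-y), 72 mm from the middle; as on the left, mirrored.
- bangle1: Pale green bangle, loose, 40 g, lying flat on the table (absent from some starts): a smooth ring, round in section, 12 mm thick, 74 mm outer and 50 mm inner diameter. Origin at the centre of its underside, z along the ring's axis.
- bangle2: Tan bangle, loose, 40 g, lying flat on the table (absent from some starts): a smooth ring, round in section, 12 mm thick, 74 mm outer and 50 mm inner diameter. Origin at the centre of its underside, z along the ring's axis.
- bangle3: Lilac bangle, loose, 40 g, lying flat on the table (absent from some starts): a smooth ring, round in section, 12 mm thick, 74 mm outer and 50 mm inner diameter. Origin at the centre of its underside, z along the ring's axis.
- bangle4: Dark green bangle, loose, 40 g, lying flat on the table (absent from some starts): a smooth ring, round in section, 12 mm thick, 74 mm outer and 50 mm inner diameter. Origin at the centre of its underside, z along the ring's axis.
- flask: Green glass conical rinse flask, fixed, 95 mm high, 90 mm wide at the foot, neck 47 mm wide outside and 39 mm inside. Origin under its centre.
- flask_mouth (a point): Centre of the flask's mouth, level with its rim (95 mm up).
- stopper: Black tapered stopper with a red knob, loose, 60 g, standing upright on its narrow end. From below: plug 26 mm long that widens from 29 to 35.6 mm, flange 50 mm wide and 6 mm thick, red knob 22 mm thick and 30 mm high. Origin at the centre of the narrow end, z up. Grip by the knob.
- stopper_flange (a point): Centre of the underside of the stopper's flange, 26 mm above its narrow end; lies on the rim of the flask when home.
- oil_bottle: Capped amber bottle, 48 mm wide, 110 mm high; leave it.
- gift_box: Small closed red box, 94 x 94 x 36 mm; leave it.
- loupe: Black loupe, 38 mm wide, 30 mm high; leave it.
- mandrel: Wooden sizing cone, 72 mm wide, 150 mm high; leave it.
Mind the look-alikes: they are no part of the job. Of the things shaped like the bangle2, the tan one is meant.

How it is judged:
On the way, in this order (a step that is already met when the one before it is completed fails the run):
1. the frame hangs by its hooks on the rail (x of frame_hooks in the frame of stand between -0.015 and 0.015 m and y of frame_hooks in the frame of stand between -0.02 and 0.02 m and z of frame_hooks in the frame of stand between 0.258 and 0.275 m and angle between frame's own z axis and vertical below 0.3 rad and contact force between frame and stand above 0.5 N), for 0.2 s.
2. the caddy hangs by its hook from the lower bar of the hanging frame (all of step 1 and distance between caddy_hook and frame_bar below 0.03 m and z of caddy_hook in the frame of frame between 0.007 and 0.02 m and height (world z) of caddy above 0.03 m and angle between caddy's own z axis and vertical below 0.25 rad and contact force between caddy and frame above 0.8 N), for 0.2 s.
3. every bangle lies in the hanging caddy (all of step 2 and x of bangle1 in the frame of caddy between -0.062 and 0.062 m and y of bangle1 in the frame of caddy between -0.13 and 0.13 m and z of bangle1 in the frame of caddy between -0.002 and 0.06 m and x of bangle2 in the frame of caddy between -0.062 and 0.062 m and y of bangle2 in the frame of caddy between -0.13 and 0.13 m and z of bangle2 in the frame of caddy between -0.002 and 0.06 m and x of bangle3 in the frame of caddy between -0.062 and 0.062 m and y of bangle3 in the frame of caddy between -0.13 and 0.13 m and z of bangle3 in the frame of caddy between -0.002 and 0.06 m and x of bangle4 in the frame of caddy between -0.062 and 0.062 m and y of bangle4 in the frame of caddy between -0.13 and 0.13 m and z of bangle4 in the frame of caddy between -0.002 and 0.06 m), for 0.2 s.
At the end, for the whole second after the job is handed in: Frame hung by its hooks on the rail (tilt under 0.3 rad), caddy hung from the frame's lower bar (tilt under 0.25 rad, slower than 80 mm/s), every bangle in it; stopper upright in the neck, flange within 3.5 mm of the rim, 6 mm of centre (all of step 3 and horizontal distance between stopper_flange and flask_mouth below 0.006 m and z of stopper_flange in the frame of flask between 0.09 and 0.0985 m and angle between stopper's own z axis and vertical below 0.1 rad and contact force between the fingers and frame below 0.1 N and contact force between the fingers and caddy below 0.1 N and linear speed of caddy below 0.08 m/s); the robot touches nothing.
It fails at once if the capped amber bottle is moved more than 30 mm (distance of oil_bottle from where it was at the start of the episode above 0.03 m).
It fails at once if the red box is moved more than 30 mm (distance of gift_box from where it was at the start of the episode above 0.03 m).
It fails at once if the loupe is moved more than 30 mm (distance of loupe from where it was at the start of the episode above 0.03 m).
It fails at once if the wooden sizing cone is moved more than 30 mm (distance of mandrel from where it was at the start of the episode above 0.03 m).
Of bangle1, bangle2, bangle3, bangle4 only 3 to 4 are there at a start; the rules pass over those that are not, and their reading is None.
At some moment in a run one of bangle1, bangle2, bangle3, bangle4 may be knocked a few centimetres aside while the robot is not near it.
It also fails if it takes over 200 s, if anything falls off the work surface, if the arm or the gripper's body presses on something with over 40 N, if the wrist force passes 120 N, or if a joint passes its speed limit or range.

## Robot

A 6-joint arm with a two-finger parallel gripper is mounted at the origin on the work surface. World frame = base frame: x ahead of the robot, y to its left, z up, the work surface at z = 0. Lengths are in m, angles in rad, forces in N, time in s.
With the tool pointing down it reaches from about 0.25 to 0.725 m from the base axis. Payload 9.7 kg.
Tool frame: the origin (TCP) lies between the finger pads; the fingertips stand ctrl.tips_ahead ahead of it and the grasp point (between the pads) lies 6 mm ahead of it (ctrl.tips_ahead is the distance from the TCP to the fingertips, in m); z points along the fingers, x is the direction in which the jaws open and shut, and the axes are right-handed (so a half turn about z gives the same grasp; the last joint's range is limited). The gripper opens to 85 mm and grips with 20 to 120 N. Pads are 22 mm wide; open, the fingers measure 114 mm over their backs; the gripper's body (76 mm by 85 mm) begins 54 mm behind the grasp point. The pads swing forward as they close: fully open they stand 13 mm farther back than shut.
Start: joints at [1.214, 0.087, 0.176, 1.66, 0, 1.571], TCP at [0.192, 0.515, 0.256] pointing down, gripper open.
Joint ranges: [-3.13, 3.13], [-0.85, 1.81], [-1.15, 1.24], [-2.2, 2.28], [-1.44, 1.52], [-3.14, 3.14]. Speed limits (rad/s): [2.22, 2.22, 2.57, 3.14, 3.14, 3.14].

## Interface

Orientations are given as a unit quaternion [w, x, y, z].
In Python, from cell import ctrl gives the robot as it stands.
- The arm moves only by the tool send_rows, never from a script. Its argument "series" is a list of rows, each a list of 5 numbers: the shift along the world's x, y, z in m, then the turn about the world's z in degrees, then the finger opening in m, from 0 to 0.0854. A call has exactly 10 rows; each row is the pose to reach, as a shift and turn from the pose commanded when the call began; what a row does not reach only later rows make up. A row lasts 1/8 s, in which the tool goes at most 62.5 mm and 10.7 degrees, less where a joint would pass 70% of its speed; a pose out of reach is approached as far as the arm can. A call with a gripper value outside its range is refused whole. The fingers move at their own pace and stop on an object; "newtons" is the grip in N (left out, the last holds). Time passes only in rows, so rows that repeat a pose let the fingers close, or fill a call up. It gives the time, the measured TCP pose, the force and the opening at its end, in the units of the state.
- ctrl.get_obs(): the state, without advancing time (a new reading comes with each control period).
- ctrl.camera(name): name is "side" or "top" or "wrist"; returns a dict with "frame" (384x512x3 uint8, red, green, blue), "fov_y" (degrees; the focal length in pixels is half the picture's height over the tangent of half this angle, whatever the lens; pixels are square), "cx", "cy" (the principal point, pixels), "eye" and "attitude" of the camera in the world. Camera axes: x right, y down, z forward; pixel columns grow to the right and rows downward; lengths in m; the calibration is good to about 2 mm. A picture is of the moment at which its call begins. There is no depth.
- ctrl.close_job(): hands the job in, once; it reports no verdict.
The state is a dict: "clock": time; "joints": joint angles; "qvel": joint speeds; "joint_efforts": joint torques, N m; "tcp_pos": TCP position; "tool_rot": TCP orientation; "ft_force": force on the tool from outside, world axes, zero at the start; "ft_torque": the same for the moment, N m; "grip_width": finger opening in m.
Only numpy, scipy, OpenCV 4.12 (cv2) and the standard library are available. Lean on these libraries where they do the work, as an engineer would, in place of code of your own. Each camera call takes 0.05 s, during which the arm holds its last target.

## Working session

There is one attempt and no reset: what is moved stays moved. The work goes in short steps, Python scripts to look and compute and a tool call to move; the robot and the scene stay as the last step left them, time stands still between calls to the robot, and variables do not carry over. Pictures are saved under pics/ and viewed, and the job is handed in when it is done.

Besides the shell and the picture viewer there is one more tool, called after "Request:" as name([rows], argument=value, ...), one row to a line, values as JSON. send_rows: Moves the arm, as the interface text tells. Its arguments: {"type":"object","properties":{"series":{"type":"array","items":{"type":"array","items":{"type":"number"}}},"newtons":{"type":"number"}},"required":["series"]}

```bash
ls; mkdir -p pics
cat > h.py <<'E'
import numpy as np, cv2
from cell import ctrl
from scipy.spatial.transform import Rotation as R
def rot(a):
    a=np.array(a,float)
    if a.shape==(3,3): return a
    return R.from_quat([a[1],a[2],a[3],a[0]]).as_matrix()
def cam(name,save=None):
    c=ctrl.camera(name); c['f']=192/np.tan(np.radians(c['fov_y'])/2); c['R']=rot(c['attitude']); c['eye']=np.array(c['eye'])
    c['name']=name
    if save: cv2.imwrite(f'pics/{save}.png',c['frame'][:,:,::-1])
    return c
def ray(c,u,v):
    d=np.array([(u-c['cx'])/c['f'],(v-c['cy'])/c['f'],1.]); return c['R']@d
def onplane(c,u,v,z):
    d=ray(c,u,v); return c['eye']+d*(z-c['eye'][2])/d[2]
def proj(c,p):
    q=c['R'].T@(np.array(p)-c['eye']); return q[0]/q[2]*c['f']+c['cx'],q[1]/q[2]*c['f']+c['cy']
def tri(c1,p1,c2,p2):
    d1=ray(c1,*p1);d2=ray(c2,*p2);d1/=np.linalg.norm(d1);d2/=np.linalg.norm(d2)
    A=np.stack([d1,-d2],1);t=np.linalg.lstsq(A,c2['eye']-c1['eye'],rcond=None)[0]
    a=c1['eye']+t[0]*d1;b=c2['eye']+t[1]*d2
    return (a+b)/2,np.linalg.norm(a-b)
E
python3 - <<'E'
from h import *
np.set_printoptions(precision=4,suppress=True)
for n in ['side','top','wrist']:
    c=cam(n,n+'0'); print(n,c['fov_y'],c['cx'],c['cy'],c['eye'],c['R'].tolist(),c['f'])
print(ctrl.get_obs(),ctrl.tips_ahead)
E
```

```text
pics
side 48.71658739497249 254.3862193773451 190.29807179963862 [ 0.2299 -0.8189  1.0746] [[0.9446532441378097, -0.22999033794464044, 0.2339544673478629], [-0.3275196315514301, -0.7024351900917141, 0.631914309593661], [0.019003665128801542, -0.6735645835203392, -0.7388840318607142]] 424.0819231271852
top 51.28838479461369 253.61610844808402 190.3633328481581 [ 0.2828 -0.0484  1.3836] [[0.01885462951957703, -0.979270862535323, 0.20167568206158154], [-0.999821929214973, -0.018624998260119457, 0.0030363301302932105], [0.0007828196018711403, -0.20169701839426174, -0.9794476504460746]] 399.9429814722796
wrist 62.644905137151476 257.36676504818314 197.13091307142017 [0.1282 0.5381 0.373 ] [[0.34888431157901073, 0.9036746271241097, 0.24829801736248613], [0.9371656495604713, -0.33626605805151827, -0.09298216757202979], [-0.0005314300893548424, 0.2651363922485833, -0.9642107710907745]] 315.50593627422074
{'clock': 0.15, 'joints': array([ 1.214 ,  0.0873,  0.1754,  1.6598, -0.    ,  1.5708]), 'qvel': array([ 0.0004, -0.0029,  0.0025, -0.0015, -0.    , -0.0007]), 'joint_efforts': array([ -0.0012, -52.0762,  46.5042,   0.014 ,  -0.    ,  -0.    ]), 'tcp_pos': array([0.1921, 0.5152, 0.2558]), 'tool_rot': array([ 0.0003,  0.8214,  0.5704, -0.0004]), 'ft_force': array([-1.3613,  1.0024,  0.6913]), 'ft_torque': array([ 0.03  , -0.    ,  0.0004]), 'grip_width': 0.08551273007644318} 0.025
```

View pics/side0.png

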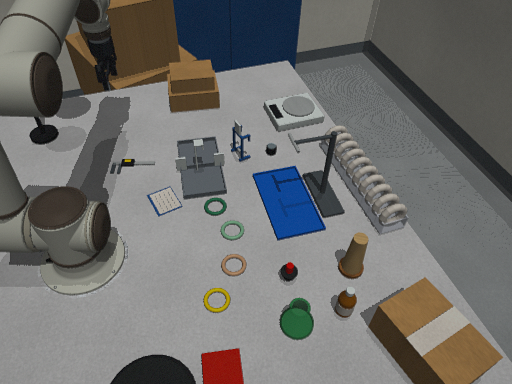

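View pics/top0.png

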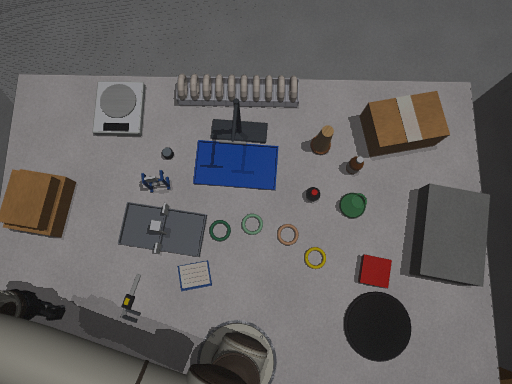

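View pics/wrist0.png

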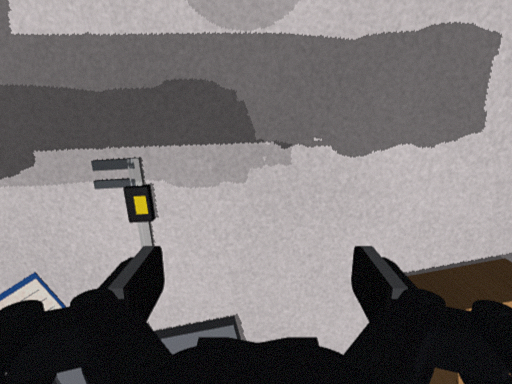

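The side and top views show the frame at (240,142) side / (155,182) top, and the caddy at (162,230) top. The dark green, pale green and tan bangles are at top (220,231), (252,224) and (288,234). The yellow ring at (315,258) is a look-alike, and there is no lilac one. I'll zoom in.

Run:
```python
from h import *
def crop(n,x0,y0,x1,y1,s):
    im=cv2.imread(f'pics/{n}.png')[y0:y1,x0:x1]; return cv2.resize(im,None,fx=s,fy=s,interpolation=cv2.INTER_CUBIC)
a=crop('top0',110,80,290,270,4)
cv2.imwrite('pics/z1.png',crop('top0',110,80,290,225,4)); cv2.imwrite('pics/z2.png',crop('side0',170,110,350,250,4)); cv2.imwrite('pics/z3.png',crop('top0',110,190,210,265,7))
```

```text
(no output)
```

View pics/z1.png

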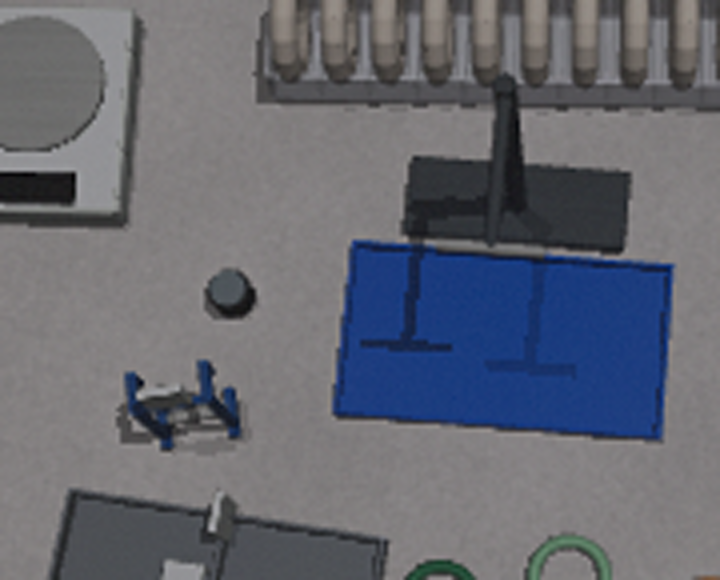

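View pics/z2.png

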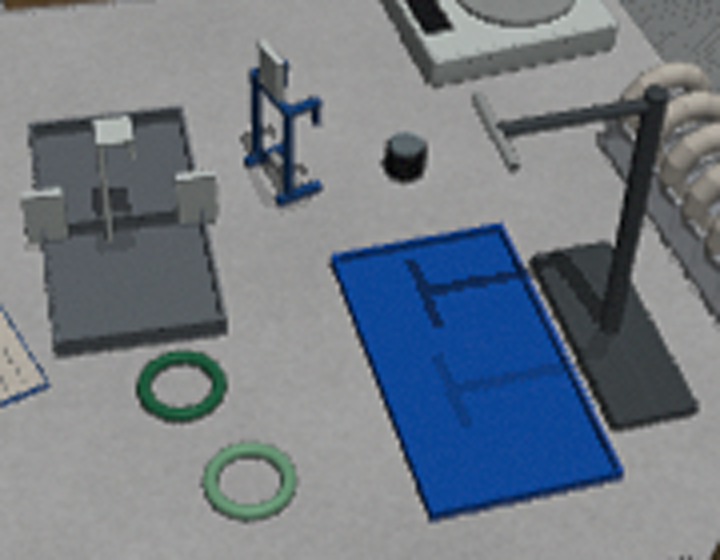

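View pics/z3.png

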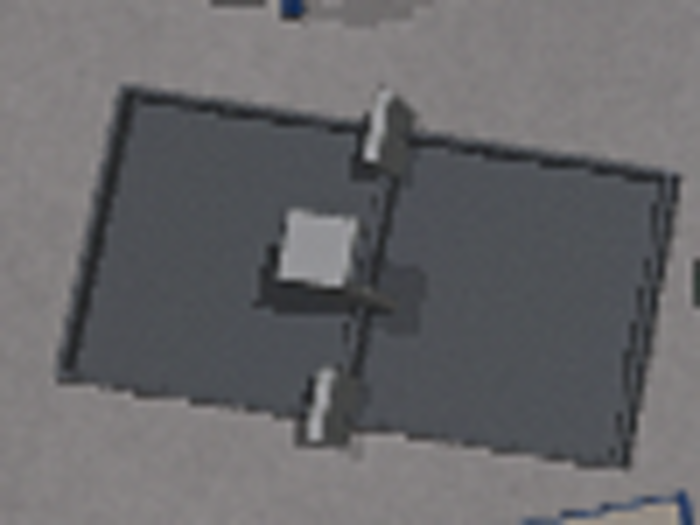

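Run:
```python
from h import *
np.set_printoptions(precision=4,suppress=True)
t=cam('top');s=cam('side')
def m(c,f):
    return f(cv2.cvtColor(c['frame'],cv2.COLOR_RGB2HSV).astype(int))
# tray
for c in (t,s):
    k=m(c,lambda h:((h[...,0]>100)&(h[...,0]<125)&(h[...,1]>150))).astype(np.uint8)
    n,l,st,ce=cv2.connectedComponentsWithStats(k)
    i=1+np.argmax(st[1:,4]); cn=cv2.findContours((l==i).astype(np.uint8),0,1)[0][0]
    r=cv2.boxPoints(cv2.minAreaRect(cn)) if c is t else None
    pts=np.array([onplane(c,p[0][0],p[0][1],0.012)[:2] for p in cn],np.float32)
    R_=cv2.minAreaRect(pts); print(c['name'],'tray',R_)
# rail ends: z1 (455,248),(548,256); side z2 (476,97),(517,168)
u=lambda x0,y0,s,p:(x0+(p[0]+.5)/s-.5,y0+(p[1]+.5)/s-.5)
A=[u(110,80,4,p) for p in [(455,248),(548,256)]];B=[u(170,110,4,p) for p in [(476,97),(517,168)]]
for a,b in zip(A,B): print('rail',tri(t,a,s,b))
for b in B: print('side on z.26',onplane(s,*b,.26))
# caddy corners rim z=.02 in z3
for p in [(125,88),(680,175),(628,467),(60,380)]:
    print('caddy',onplane(t,*u(110,190,7,p),.02))
# caddy fin tops z .06
for p in [(385,125),(320,403)]: print('fin',onplane(t,*u(110,190,7,p),.06))
print('hooktop',onplane(t,*u(110,190,7,(317,247)),.122))
# frame tab top
print('tab tri',tri(t,u(110,80,4,(160,393)),s,u(170,110,4,(271,50))))
print('tab plane',onplane(t,*u(110,80,4,(160,393)),.15))
# rings
for nm,lo,hi in [('dg',(70,120,20),(85,256,120)),('pg',(55,40,90),(80,130,256)),('tan',(5,70,90),(16,160,256)),('yel',(20,150,100),(32,256,256))]:
  for c in (t,s):
    h=cv2.cvtColor(c['frame'],cv2.COLOR_RGB2HSV)
    k=cv2.inRange(h,np.array(lo),np.array(np.minimum(hi,255)))
    cs=[x for x in cv2.findContours(k,0,1)[0] if cv2.contourArea(x)>100]
    for x in cs:
        P=np.array([onplane(c,*q[0],.006)[:2] for q in x],np.float32); (cx,cy),r=cv2.minEnclosingCircle(P)
        print(nm,c['name'],cx,cy,r)
```

```text
top tray ((0.6588891744613647, 0.020928099751472473), (0.2880306541919708, 0.15980301797389984), 86.52300262451172)
side tray ((0.8488404750823975, 1.1608344316482544), (0.7384336590766907, 0.726974368095398), 73.38298797607422)
rail (array([0.653 , 0.0459, 0.2733]), np.float64(0.002636269919058121))
rail (array([ 0.6551, -0.022 ,  0.2608]), np.float64(0.0025912565684631803))
side on z.26 [0.6586 0.0601 0.26  ]
side on z.26 [ 0.6569 -0.021   0.26  ]
caddy [0.5137 0.3915 0.02  ]
caddy [0.4755 0.1155 0.02  ]
caddy [0.3336 0.1344 0.02  ]
caddy [0.3699 0.4111 0.02  ]
fin [0.4913 0.2528 0.06  ]
fin [0.359  0.2748 0.06  ]
hooktop [0.4252 0.2658 0.122 ]
tab tri (array([0.5693, 0.2841, 0.1558]), np.float64(0.0004985505165374184))
tab plane [0.5709 0.2857 0.15  ]
dg top 0.425961971282959 0.07045686990022659 0.034682705998420715
dg side 0.421478271484375 0.07012400031089783 0.03615337237715721
pg top 0.44864851236343384 -0.04050720855593681 0.03576313331723213
pg side 0.44643014669418335 -0.04047006368637085 0.037482526153326035
tan top 0.4154335558414459 -0.16366258263587952 0.03581666201353073
tan top 0.5136511921882629 0.7336360216140747 0.14067251980304718
tan top 0.8317448496818542 -0.5266527533531189 0.09864185750484467
tan top 0.8630164861679077 -0.6837071776390076 0.09859036654233932
tan side 0.41367286443710327 -0.16400589048862457 0.036707717925310135
yel top 0.33783236145973206 -0.2574286460876465 0.03594242408871651
yel side 0.3357275128364563 -0.2567688226699829 0.03657630458474159
```

Request:
send_rows([
  [0.04,-0.03,0.074,-10,0.085],
  [0.08,-0.07,0.074,-20,0.085],
  [0.12,-0.11,0.074,-30,0.085],
  [0.17,-0.14,0.074,-40,0.085],
  [0.22,-0.18,0.074,-50,0.085],
  [0.27,-0.22,0.074,-60,0.085],
  [0.32,-0.26,0.074,-62,0.085],
  [0.378,-0.29,0.074,-62,0.085],
  [0.378,-0.29,0.074,-62,0.085],
  [0.378,-0.29,0.074,-62,0.085],
], newtons=60)

```text
clock: 1.5
tcp_pos: [0.5703, 0.2251, 0.3297]
tool_rot: [0.0, 0.998, 0.065, -0.001]
ft_force: [-0.7, -0.1, 0.7]
grip_width: 0.0849
```

Run:
```python
from h import *
np.set_printoptions(precision=4,suppress=True)
c=cam('wrist','w1'); print(c['eye'],c['R'].tolist()); o=ctrl.get_obs(); print(o['tcp_pos'],o['tool_rot'],o['joints'],o['clock'])
```

```text
[0.5607 0.2911 0.4471] [[0.9913994008124528, 0.12650641693331344, 0.033516481668044454], [0.13086559756725386, -0.9559611212303064, -0.26270236022818905], [-0.0011930809173139913, 0.2648291169240843, -0.9642946206357964]]
[0.5696 0.2257 0.3303] [-0.0001  0.9978  0.0659 -0.0002] [0.3772 0.2955 0.5644 1.8402 0.0003 1.816 ] 1.55
```

View pics/w1.png

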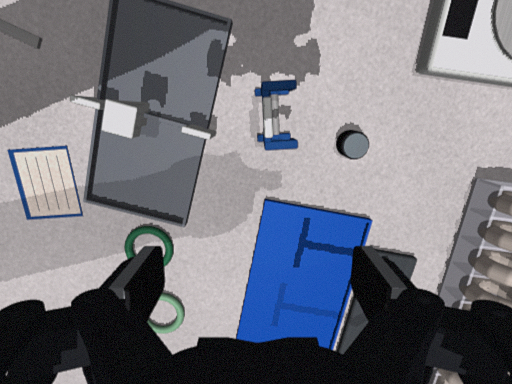

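Run:
```python
from h import *
im=cv2.imread('pics/w1.png')
cv2.imwrite('pics/z4.png',cv2.resize(im[70:160,245:310],None,fx=6,fy=6,interpolation=cv2.INTER_CUBIC))
cv2.imwrite('pics/z5.png',cv2.resize(im[0:235,70:250],None,fx=2.5,fy=2.5,interpolation=cv2.INTER_CUBIC))
```

```text
(no output)
```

View pics/z4.png

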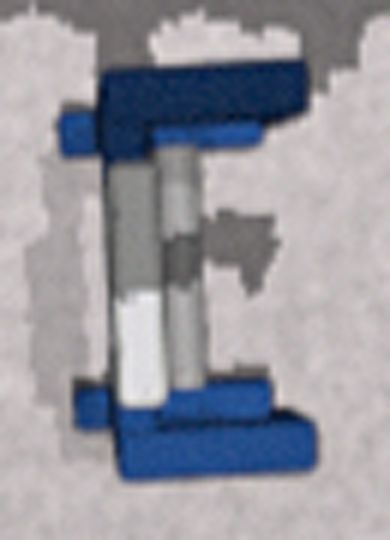

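View pics/z5.png

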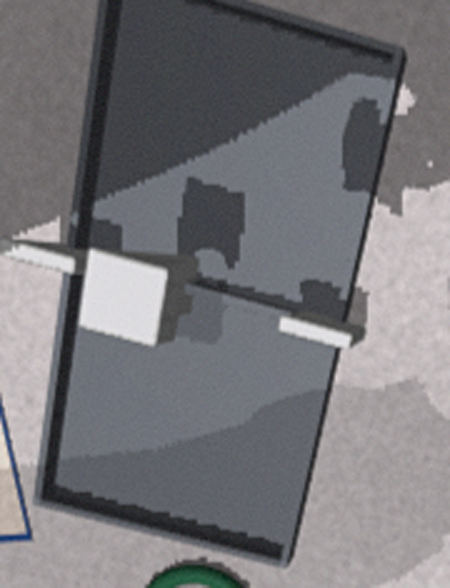

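Run:
```python
from h import *
np.set_printoptions(precision=4,suppress=True)
c=cam('wrist')
u=lambda x0,y0,s,p:(x0+(p[0]+.5)/s-.5,y0+(p[1]+.5)/s-.5)
g=lambda p:u(245,70,6,p)
a=onplane(c,*g((134,162)),.153);b=onplane(c,*g((142,402)),.153)
print('tab',a,b,(a+b)/2,np.linalg.norm(a-b),np.degrees(np.arctan2((a-b)[1],(a-b)[0]))-90)
a=onplane(c,*g((183,165)),.012);b=onplane(c,*g((186,388)),.012)
print('bar',a,b,(a+b)/2,np.degrees(np.arctan2((a-b)[1],(a-b)[0]))-90)
k=lambda p:u(70,0,2.5,p)
P={n:onplane(c,*k(p),.02) for n,p in dict(far=(405,50),fr=(290,563),nr=(38,500)).items()}; print(P)
d=P['far']-P['fr'];print(np.linalg.norm(d),np.degrees(np.arctan2(d[1],d[0]))-90, np.linalg.norm(P['fr']-P['nr']),'centre',(P['far']+P['nr'])/2)
e=P['fr']-P['nr'];print(np.degrees(np.arctan2(e[1],e[0])))
for nm,p in [('fin near',(42,252)),('fin far',(316,328)),('hook',(123,299))]: print(nm,onplane(c,*k(p),.06 if 'fin' in nm else .122))
```

```text
tab [0.5666 0.3046 0.153 ] [0.5727 0.2701 0.153 ] [0.5696 0.2873 0.153 ] 0.035124661617989245 10.047138991729355
bar [0.5805 0.3117 0.012 ] [0.5883 0.2641 0.012 ] [0.5844 0.2879 0.012 ] 9.245758062187136
{'far': array([0.5146, 0.3933, 0.02  ]), 'fr': array([0.4783, 0.1205, 0.02  ]), 'nr': array([0.3347, 0.1395, 0.02  ])}
0.2751260522469533 -7.580401703593992 0.14478498744436 centre [0.4247 0.2664 0.02  ]
-7.509703688851489
fin near [0.359  0.2764 0.06  ]
fin far [0.4896 0.2584 0.06  ]
hook [0.4232 0.2649 0.122 ]
```

Request:
send_rows([
  [0,0.062,0,2,0.06],
  [0,0.062,-0.06,2,0.06],
  [0,0.062,-0.12,2,0.06],
  [0,0.062,-0.16,2,0.06],
  [0,0.062,-0.185,2,0.06],
  [0,0.062,-0.185,2,0.06],
  [0,0.062,-0.185,2,0.0],
  [0,0.062,-0.185,2,0.0],
  [0,0.062,-0.185,2,0.0],
  [0,0.062,-0.185,2,0.0],
], newtons=60)

```text
clock: 2.85
tcp_pos: [0.5706, 0.2877, 0.1466]
tool_rot: [-0.001, 0.997, 0.083, 0.001]
ft_force: [-0.1, 0.7, 5.9]
grip_width: 0.0071
```

Run:
```python
from h import *
np.set_printoptions(precision=4,suppress=True)
o=ctrl.get_obs(); print(o['tcp_pos'],o['grip_width'],o['ft_force'])
im=cam('wrist','w2')
im=cam('side','s2')
i=cv2.imread('pics/s2.png')[100:220,160:340];cv2.imwrite('pics/z6.png',cv2.resize(i,None,fx=4,fy=4,interpolation=cv2.INTER_CUBIC))
```

```text
[0.5706 0.2877 0.1466] 0.007130595238944618 [-0.1402  0.7397  5.8558]
```

View pics/z6.png

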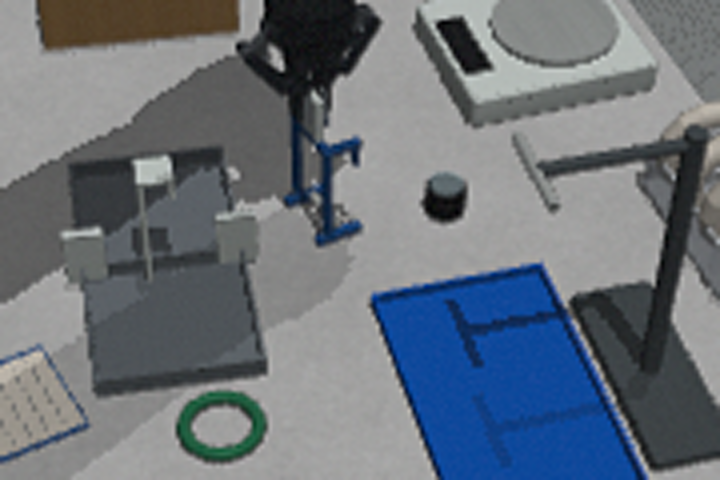

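Request:
send_rows([
  [0,0,0.03,0,0],
  [0,0,0.085,0,0],
  [0,0,0.145,0,0],
  [0,-0.01,0.205,0,0],
  [0.003,-0.06,0.21,-5,0],
  [0.006,-0.115,0.21,-9,0],
  [0.01,-0.17,0.21,-13,0],
  [0.014,-0.225,0.21,-13,0],
  [0.014,-0.262,0.21,-13,0],
  [0.014,-0.262,0.21,-13,0],
], newtons=60)

```text
clock: 4.2
tcp_pos: [0.584, 0.0228, 0.3552]
tool_rot: [0.0, 0.999, -0.032, -0.0]
ft_force: [0.7, 0.2, -1.9]
grip_width: 0.0069
```

Run:
```python
from h import *
np.set_printoptions(precision=4,suppress=True)
o=ctrl.get_obs(); print(o['tcp_pos'],o['tool_rot'],o['grip_width'],o['ft_force'])
im=cam('wrist','w3'); cam('top','t3');cam('side','s3')
```

```text
[0.584  0.0228 0.3552] [ 0.0002  0.9995 -0.0319 -0.0002] 0.006920678281122554 [ 0.7181  0.2138 -1.9268]
```

View pics/w3.png

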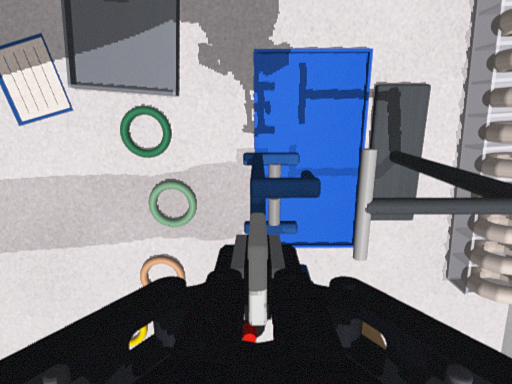

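View pics/s3.png

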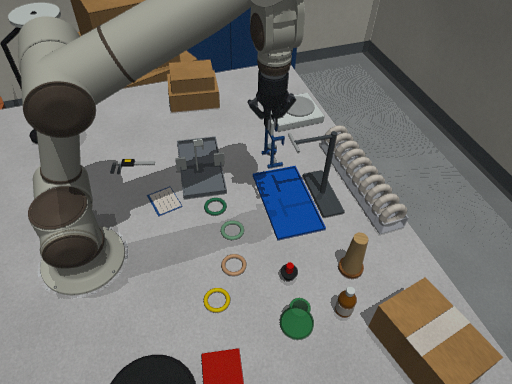

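Run:
```python
from h import *
np.set_printoptions(precision=4,suppress=True)
c=cam('wrist')
a=onplane(c,369,150,.262);b=onplane(c,361,257,.262);d=a-b
print(a,b,(a+b)/2,np.linalg.norm(d),np.degrees(np.arctan2(d[1],d[0]))-90)
print('boom',onplane(c,371,206.5,.262),onplane(c,511,205,.262))
for p in [(250,187),(318,187),(320,187)]: print('hook',onplane(c,*p,.3186))
t=cam('top')
i=cv2.imread('pics/w3.png')[130:280,230:400];cv2.imwrite('pics/z7.png',cv2.resize(i,None,fx=4,fy=4,interpolation=cv2.INTER_CUBIC))
```

```text
[0.6596 0.0626 0.262 ] [ 0.6565 -0.0151  0.262 ] [0.6581 0.0237 0.262 ] 0.07779487927103705 -2.351150917782334
boom [0.6624 0.0231 0.262 ] [0.7596 0.0184 0.262 ]
hook [0.5812 0.0555 0.3186]
hook [0.6153 0.0535 0.3186]
hook [0.6163 0.0535 0.3186]
```

View pics/z7.png

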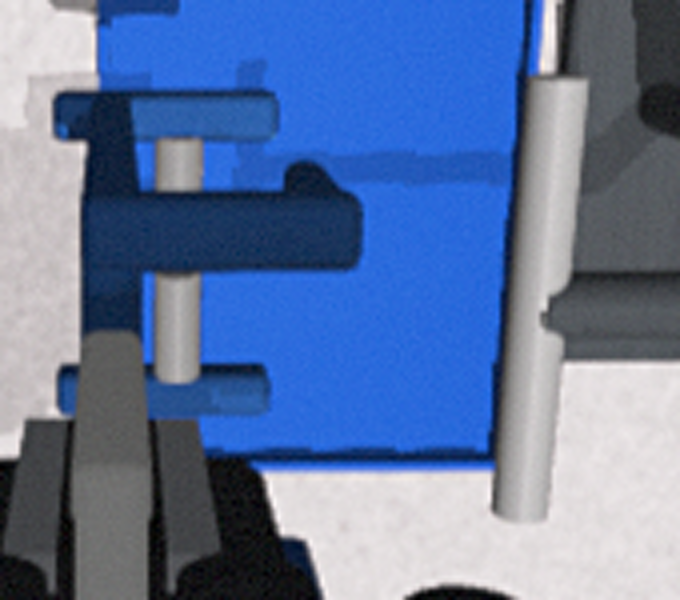

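Request:
send_rows([
  [0.02,0,0,0,0],
  [0.045,-0.001,0,0,0],
  [0.06,-0.001,0,0,0],
  [0.06,-0.001,0,0,0],
  [0.06,-0.001,-0.01,0,0],
  [0.06,-0.001,-0.02,0,0],
  [0.06,-0.001,-0.03,0,0],
  [0.06,-0.001,-0.038,0,0],
  [0.06,-0.001,-0.042,0,0],
  [0.06,-0.001,-0.042,0,0],
])

```text
clock: 5.7
tcp_pos: [0.6439, 0.0244, 0.3132]
tool_rot: [-0.0, 1.0, -0.03, -0.0]
ft_force: [-1.1, 0.1, -1.2]
grip_width: 0.0071
```

Run:
```python
from h import *
np.set_printoptions(precision=4,suppress=True)
o=ctrl.get_obs(); print(o['tcp_pos'],o['tool_rot'],o['grip_width'],o['ft_force'])
im=cam('wrist','w4'); cam('side','s4')
i=cv2.imread('pics/s4.png')[80:230,230:390];cv2.imwrite('pics/z8.png',cv2.resize(i,None,fx=4,fy=4,interpolation=cv2.INTER_CUBIC))
```

```text
[0.6439 0.0244 0.3132] [-0.      0.9995 -0.03   -0.0001] 0.007101726361973613 [-1.0663  0.1325 -1.1769]
```

View pics/w4.png

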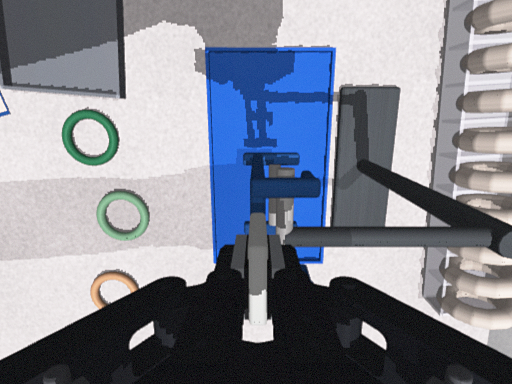

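View pics/z8.png

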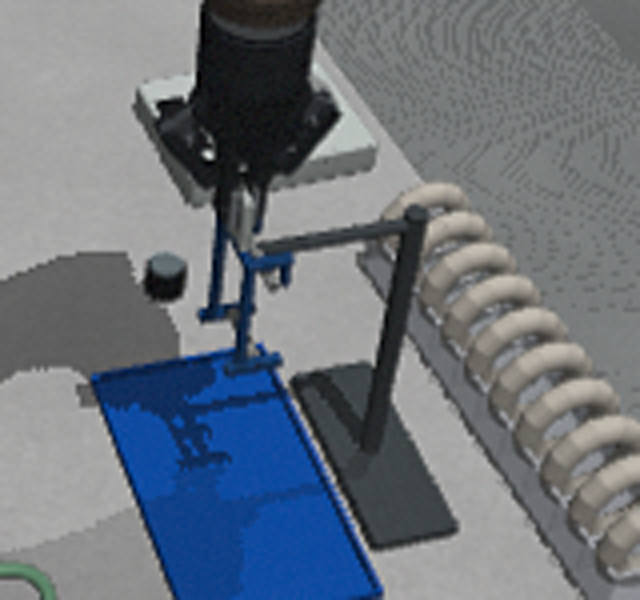

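Request:
send_rows([
  [0,0,-0.002,0,0],
  [0,0,-0.004,0,0],
  [0,0,-0.005,0,0],
  [0,0,-0.005,0,0],
  [0,0,-0.005,0,0.015],
  [0,0,-0.005,0,0.03],
  [0,0,-0.005,0,0.045],
  [0,0,-0.005,0,0.045],
  [0,0,0.02,0,0.045],
  [0,0,0.045,0,0.045],
])

```text
clock: 7.05
tcp_pos: [0.6439, 0.0244, 0.3588]
tool_rot: [0.0, 1.0, -0.03, -0.0]
ft_force: [0.7, -0.4, -0.6]
grip_width: 0.0448
```

Run:
```python
from h import *
np.set_printoptions(precision=4,suppress=True)
o=ctrl.get_obs(); print(o['tcp_pos'],o['tool_rot'],o['grip_width'],o['ft_force'])
im=cam('wrist','w5'); cam('side','s5')
i=cv2.imread('pics/s5.png')[80:230,230:390];cv2.imwrite('pics/z9.png',cv2.resize(i,None,fx=4,fy=4,interpolation=cv2.INTER_CUBIC))
```

```text
[0.6439 0.0244 0.3588] [ 0.      0.9995 -0.03   -0.0003] 0.0447645925415528 [ 0.7308 -0.3526 -0.6341]
```

View pics/z9.png

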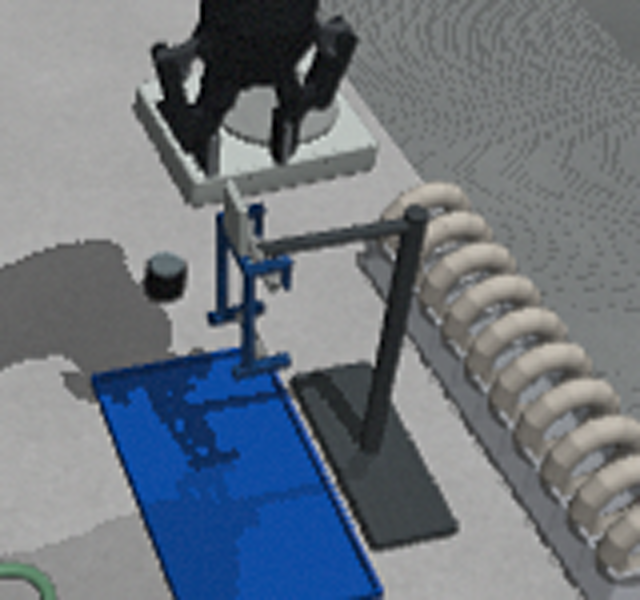

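View pics/w5.png

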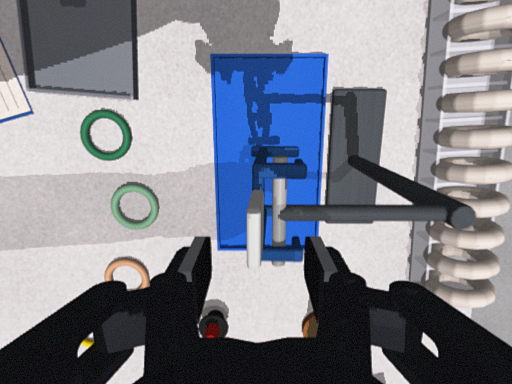

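Request:
send_rows([
  [0,0,0.02,0,0.045],
  [-0.04,0.02,0.02,10,0.045],
  [-0.08,0.05,0.02,20,0.045],
  [-0.12,0.09,0,30,0.045],
  [-0.16,0.13,0,40,0.045],
  [-0.2,0.17,-0.02,50,0.045],
  [-0.24,0.21,-0.06,60,0.045],
  [-0.288,0.252,-0.1,70,0.045],
  [-0.288,0.252,-0.12,80,0.045],
  [-0.288,0.252,-0.12,86,0.045],
], newtons=120)

```text
clock: 8.4
tcp_pos: [0.354, 0.2765, 0.2349]
tool_rot: [-0.0, 0.749, 0.662, -0.002]
ft_force: [-0.1, -0.7, 0.9]
grip_width: 0.0453
```

Run:
```python
from h import *
np.set_printoptions(precision=4,suppress=True)
o=ctrl.get_obs(); print(o['tcp_pos'],o['tool_rot'],o['grip_width'],o['joints'])
im=cam('wrist','w6'); cam('side','s6')
```

```text
[0.354  0.2765 0.2349] [-0.0002  0.7492  0.6623 -0.002 ] 0.04532645887649363 [ 0.663  -0.156  -0.1016  1.6292  0.0001  0.786 ]
```

View pics/w6.png

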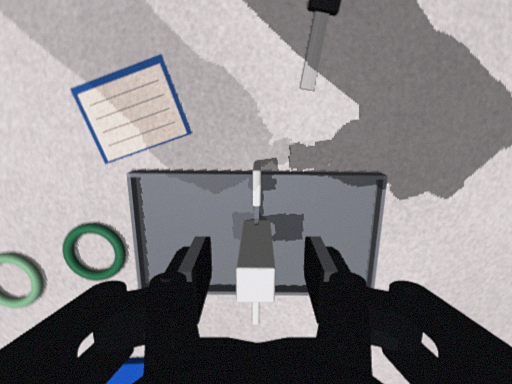

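View pics/s6.png

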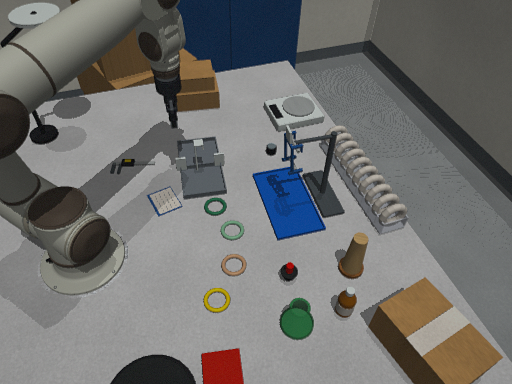

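Run:
```python
from h import *
np.set_printoptions(precision=4,suppress=True)
c=cam('wrist')
for p in [(257,170),(257,206),(256,302),(256,324)]: print(onplane(c,*p,.06))
for p in [(239,302),(274,302),(239,268),(274,268)]: print('hook',onplane(c,*p,.122))
o=ctrl.get_obs();print(o['tcp_pos'],np.degrees(2*np.arctan2(.662,.749)))
for p in [(128,173),(386,176)]: print(onplane(c,*p,.02))
```

```text
[0.3415 0.277  0.06  ]
[0.3768 0.2725 0.06  ]
[0.4826 0.2578 0.06  ]
[0.5097 0.2543 0.06  ]
hook [0.4398 0.2492 0.122 ]
hook [0.4436 0.2784 0.122 ]
hook [0.4086 0.2537 0.122 ]
hook [0.4122 0.282  0.122 ]
[0.3558 0.2763 0.2376] 82.94340145745335
[0.3344 0.1379 0.02  ]
[0.373  0.4133 0.02  ]
```

Request:
send_rows([
  [0.001,-0.001,-0.05,0,0.045],
  [0.001,-0.001,-0.1,0,0.045],
  [0.001,-0.001,-0.15,0,0.045],
  [0.001,-0.001,-0.175,0,0.045],
  [0.001,-0.001,-0.181,0,0.045],
  [0.001,-0.001,-0.181,0,0.045],
  [0.001,-0.001,-0.181,0,0.0],
  [0.001,-0.001,-0.181,0,0.0],
  [0.001,-0.001,-0.181,0,0.0],
  [0.001,-0.001,-0.181,0,0.0],
], newtons=120)

```text
clock: 9.8
tcp_pos: [0.3576, 0.2757, 0.0586]
tool_rot: [0.0, 0.752, 0.66, 0.001]
ft_force: [-0.8, -0.7, 6.0]
grip_width: 0.0057
```

Request:
send_rows([
  [0,0,0.005,0,0],
  [0,0,0.02,0,0],
  [0,0,0.04,0,0],
  [0,0,0.06,0,0],
  [0,0,0.08,0,0],
  [0,0,0.1,0,0],
  [0,0,0.12,0,0],
  [0,0,0.14,0,0],
  [0,0,0.15,0,0],
  [0,0,0.15,0,0],
])

```text
clock: 11.05
tcp_pos: [0.3573, 0.2755, 0.208]
tool_rot: [0.0, 0.752, 0.66, 0.001]
ft_force: [-0.3, -0.1, -2.1]
grip_width: 0.0058
```

Run:
```python
from h import *
np.set_printoptions(precision=4,suppress=True)
o=ctrl.get_obs(); print(o['tcp_pos'],o['tool_rot'],o['grip_width'],o['ft_force'],o['ft_torque'])
im=cam('wrist','w7'); cam('side','s7')
i=cv2.imread('pics/s7.png')[50:250,120:360];cv2.imwrite('pics/z10.png',cv2.resize(i,None,fx=3,fy=3,interpolation=cv2.INTER_CUBIC))
```

```text
[0.3573 0.2755 0.208 ] [0.     0.7515 0.6597 0.0005] 0.005809628202682434 [-0.2575 -0.0754 -2.0672] [-0.0079  0.1514  0.0032]
```

View pics/w7.png

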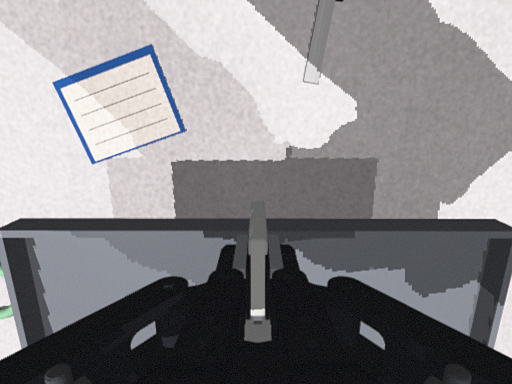

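View pics/z10.png

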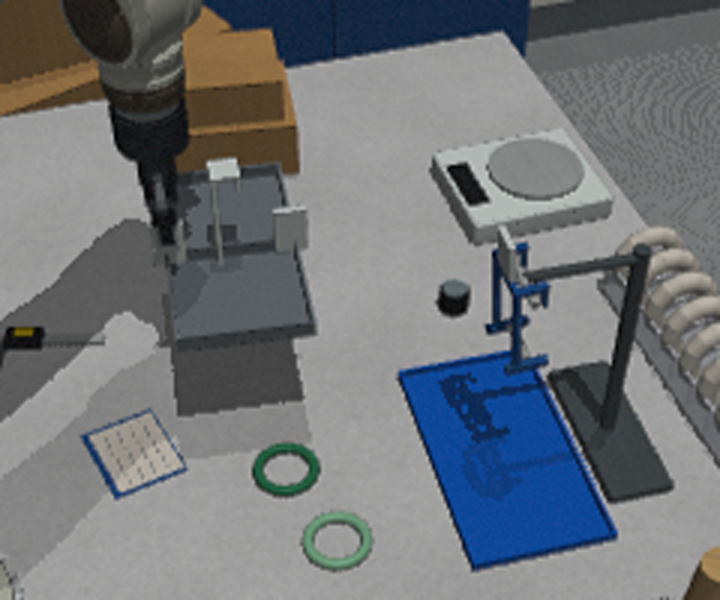

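Request:
send_rows([
  [0.01,-0.02,0,0,0],
  [0.025,-0.05,0,1,0],
  [0.04,-0.085,0,2,0],
  [0.055,-0.125,0,3,0],
  [0.07,-0.165,-0.02,4,0],
  [0.085,-0.2,-0.04,4,0],
  [0.1,-0.228,-0.055,4,0],
  [0.102,-0.24,-0.062,4,0],
  [0.102,-0.24,-0.062,4,0],
  [0.102,-0.24,-0.062,4,0],
])

```text
clock: 12.4
tcp_pos: [0.4589, 0.0361, 0.1458]
tool_rot: [0.0, 0.728, 0.686, 0.0]
ft_force: [-0.2, 0.0, -2.2]
grip_width: 0.0059
```

Run:
```python
from h import *
np.set_printoptions(precision=4,suppress=True)
o=ctrl.get_obs(); print(o['tcp_pos'],o['tool_rot'],o['grip_width'],o['ft_force'],o['ft_torque'])
im=cam('wrist','w8'); cam('side','s8');cam('top','t8')
i=cv2.imread('pics/s8.png')[80:260,180:380];cv2.imwrite('pics/z11.png',cv2.resize(i,None,fx=4,fy=4,interpolation=cv2.INTER_CUBIC)[:600])
i=cv2.imread('pics/t8.png')[80:260,160:340];cv2.imwrite('pics/z12.png',cv2.resize(i,None,fx=3.3,fy=3.3,interpolation=cv2.INTER_CUBIC))
```

```text
[0.4589 0.0361 0.1458] [0.     0.7278 0.6858 0.0003] 0.005873505464249452 [-0.1936  0.0283 -2.2134] [0.0177 0.1366 0.0202]
```

View pics/z11.png

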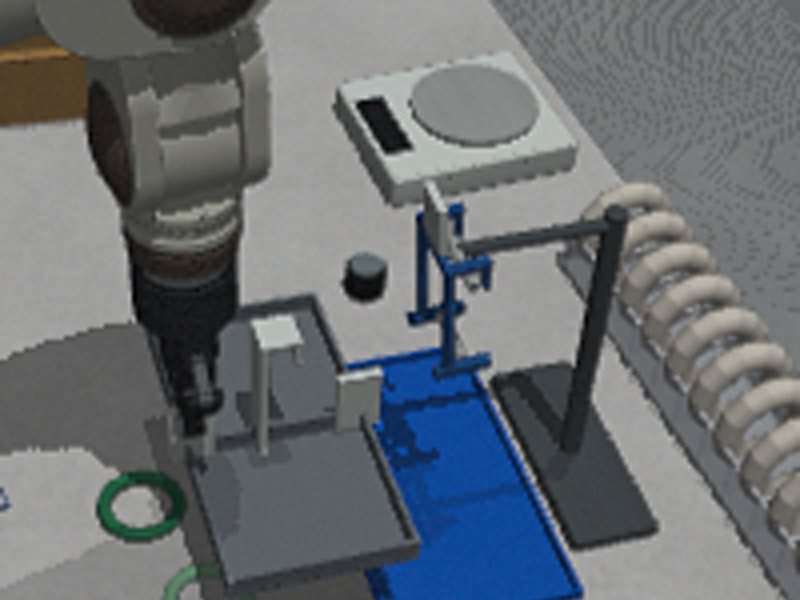

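View pics/z12.png

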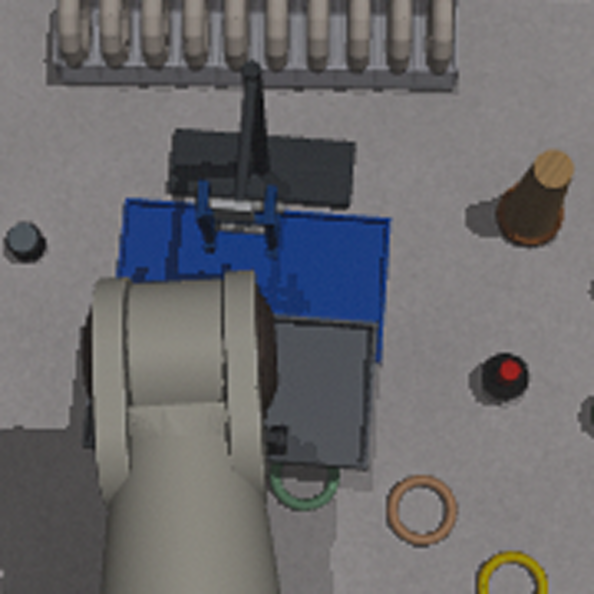

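View pics/w8.png

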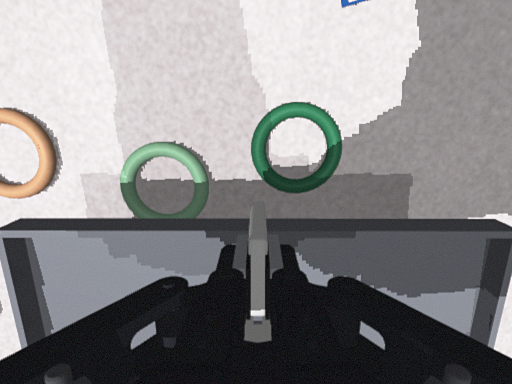

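Run:
```python
from h import *
np.set_printoptions(precision=1,suppress=True)
c=cam('side')
a=np.radians(-3.44)
Rz=np.array([[np.cos(a),-np.sin(a),0],[np.sin(a),np.cos(a),0],[0,0,1]])
O=np.array([.6579,.0236,.163]); 
z=lambda p:(np.array(proj(c,p))-[180,80])*4+1.5
for l in [(20,-35,0),(20,-35,10),(-26,-35,0),(-26,-35,10),(-18,18,153),(-18,-18,153),(17,-35,110),(0,-25,7)]: print('frame',l,z(O+Rz@(np.array(l)/1e3)))
C=np.array([.4589+.0685,.0361-.0041,.1458-.0586]);print(C*1e3)
for l in [(-16,-16,122),(16,-16,122),(16,16,122),(-16,16,122),(73,-140,20),(85,0,60),(49,0,60),(-73,-140,0),(73,-140,0),(73,140,20)]: print('caddy',l,z(C+Rz@(np.array(l)/1e3)))
```

```text
frame (20, -35, 0) [483.1 370.3]
frame (20, -35, 10) [484.5 360.9]
frame (-26, -35, 0) [425.7 381.2]
frame (-26, -35, 10) [426.7 371.9]
frame (-18, 18, 153) [428.6 176.1]
frame (-18, -18, 153) [445.1 207.9]
frame (17, -35, 110) [494.5 261.9]
frame (0, -25, 7) [454.7 359.4]
[527.4  32.   87.2]
caddy (-16, -16, 122) [264.4 348.1]
caddy (16, -16, 122) [306.7 340.3]
caddy (16, 16, 122) [294.9 311.2]
caddy (-16, 16, 122) [253.2 318.7]
caddy (73, -140, 20) [424.3 540.6]
caddy (85, 0, 60) [385.2 368.3]
caddy (49, 0, 60) [340.5 376.7]
caddy (-73, -140, 0) [231.7 597.9]
caddy (73, -140, 0) [422.3 557.5]
caddy (73, 140, 20) [318.5 290.1]
```

Run:
```python
import cv2
i=cv2.imread('pics/s8.png')
cv2.imwrite('pics/z13.png',cv2.resize(i[125:180,275:310],None,fx=10,fy=10,interpolation=cv2.INTER_CUBIC))
cv2.imwrite('pics/z14.png',cv2.resize(i[145:235,215:290],None,fx=6,fy=6,interpolation=cv2.INTER_CUBIC))
```

```text
(no output)
```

View pics/z13.png

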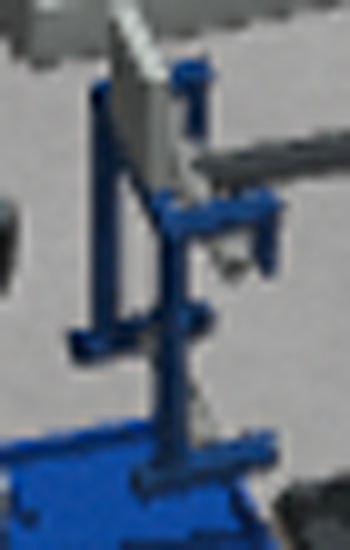

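View pics/z14.png

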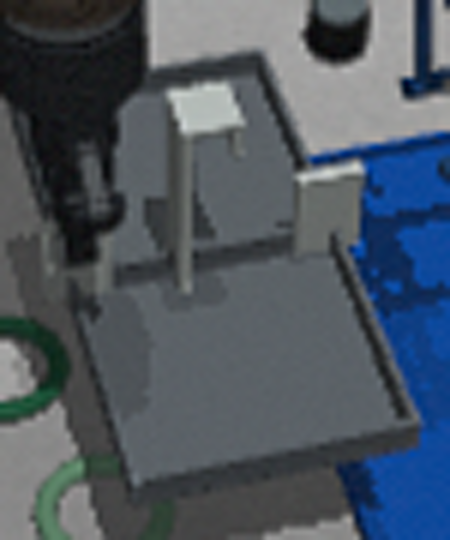

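Request:
send_rows([
  [0.01,-0.001,0.002,0,0],
  [0.025,-0.002,0.004,0,0],
  [0.04,-0.002,0.004,0,0],
  [0.055,-0.003,0.004,0,0],
  [0.07,-0.004,0.004,0,0],
  [0.08,-0.005,0.004,0,0],
  [0.088,-0.005,0.004,0,0],
  [0.093,-0.006,0.004,0,0],
  [0.093,-0.006,0.004,0,0],
  [0.093,-0.006,0.004,0,0],
])

```text
clock: 13.85
tcp_pos: [0.5518, 0.0294, 0.1493]
tool_rot: [-0.0, 0.728, 0.686, -0.0]
ft_force: [0.2, 0.1, -3.3]
grip_width: 0.006
```

Run:
```python
from h import *
np.set_printoptions(precision=4,suppress=True)
o=ctrl.get_obs(); print(o['tcp_pos'],o['tool_rot'],o['grip_width'],o['ft_force'],o['ft_torque'])
cam('side','s9');cam('top','t9')
i=cv2.imread('pics/s9.png')[110:250,220:330];cv2.imwrite('pics/z15.png',cv2.resize(i,None,fx=5,fy=5,interpolation=cv2.INTER_CUBIC)[:600])
i=cv2.imread('pics/t9.png')[120:220,180:290];cv2.imwrite('pics/z16.png',cv2.resize(i,None,fx=5,fy=5,interpolation=cv2.INTER_CUBIC))
```

```text
[0.5518 0.0294 0.1493] [-0.      0.728   0.6856 -0.0001] 0.006033160630003 [ 0.2223  0.103  -3.3136] [ 0.016   0.1331 -0.0562]
```

View pics/z15.png

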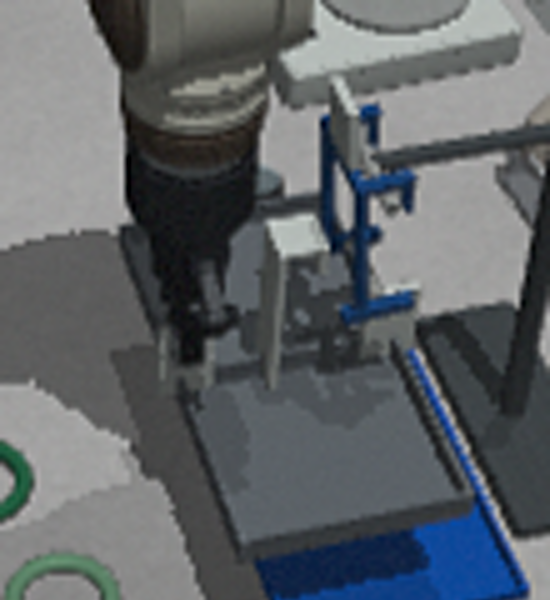

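View pics/z16.png

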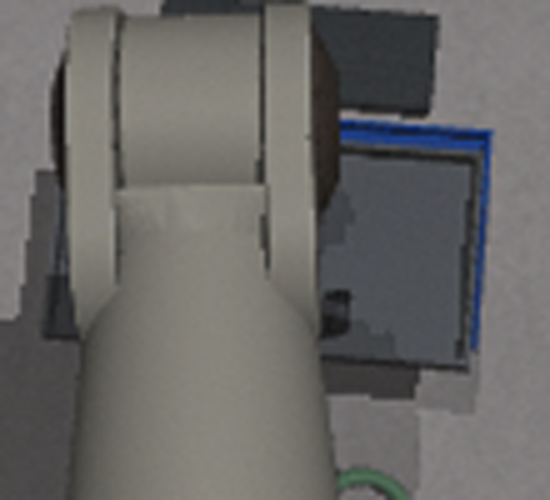

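Run:
```python
from h import *
np.set_printoptions(precision=1,suppress=True)
c=cam('side')
z=lambda p:(np.array(proj(c,p))-[220,110])*5+2
for h in [.2,.25,.272,.3,.316,.34,.37,.4]:
    print(h,z((.5518,.0294,h)),'r45',z((.5968,.0294,h)))
print('tab top back',z((.64,.024-.018,.316)),z((.64,.024+.018,.316)))
```

```text
0.2 [190.1 267.2] r45 [261.  251.1]
0.25 [192.2 204.6] r45 [265.3 188.5]
0.272 [193.2 175.8] r45 [267.2 159.7]
0.3 [194.5 138.1] r45 [269.8 122. ]
0.316 [195.3 115.9] r45 [271.3  99.9]
0.34 [196.4  81.8] r45 [273.6  65.8]
0.37 [197.9  37.6] r45 [276.6  21.8]
0.4 [199.5  -8.3] r45 [279.7 -24. ]
tab top back [359.  110.4] [334.6  71.3]
```

Run:
```python
from h import *
np.set_printoptions(precision=3,suppress=True)
t=cam('top')
for h in [.3,.35,.4,.45]:
    print(h,onplane(t,180+195/5,120+3/5,h),onplane(t,180+240/5,120+8/5,h),onplane(t,180+62/5,120+100/5,h),onplane(t,180+340/5,120+100/5,h))
c=cam('side','s10')
# right edge of grey link: z15 (313,25)
for y in (.0294,-.05):
  # intersect ray with plane y
  d=ray(c,220+313/5,110+25/5);k=(y-c['eye'][1])/d[1];print(y,c['eye']+k*d)
  for p in [(270,90),(268,150),(262,200),(255,100)]:
    d=ray(c,220+p[0]/5,110+p[1]/5);k=(y-c['eye'][1])/d[1];print(p,c['eye']+k*d)
i=cv2.imread('pics/s10.png')[20:190,210:330];cv2.imwrite('pics/z17.png',cv2.resize(i,None,fx=3.5,fy=3.5,interpolation=cv2.INTER_CUBIC))
```

```text
0.3 [0.708 0.058 0.3  ] [0.706 0.032 0.3  ] [0.649 0.132 0.3  ] [ 0.652 -0.026  0.3  ]
0.35 [0.689 0.053 0.35 ] [0.686 0.029 0.35 ] [0.632 0.123 0.35 ] [ 0.635 -0.027  0.35 ]
0.4 [0.669 0.048 0.4  ] [0.667 0.025 0.4  ] [0.615 0.115 0.4  ] [ 0.618 -0.028  0.4  ]
0.45 [0.649 0.043 0.45 ] [0.647 0.021 0.45 ] [0.598 0.107 0.45 ] [ 0.601 -0.029  0.45 ]
0.0294 [0.62  0.029 0.361]
(270, 90) [0.597 0.029 0.322]
(268, 150) [0.598 0.029 0.277]
(262, 200) [0.597 0.029 0.24 ]
(255, 100) [0.588 0.029 0.317]
-0.05 [ 0.583 -0.05   0.428]
(270, 90) [ 0.563 -0.05   0.392]
(268, 150) [ 0.564 -0.05   0.352]
(262, 200) [ 0.562 -0.05   0.318]
(255, 100) [ 0.555 -0.05   0.388]
```

View pics/z17.png

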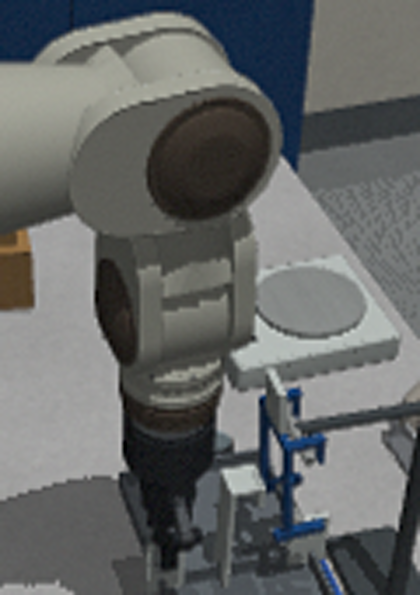

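Request:
send_rows([
  [0.004,0,0,0,0],
  [0.009,0,0,0,0],
  [0.014,-0.001,0,0,0],
  [0.019,-0.001,0,0,0],
  [0.024,-0.001,0,0,0],
  [0.029,-0.002,0,0,0],
  [0.033,-0.002,0,0,0],
  [0.036,-0.002,0,0,0],
  [0.038,-0.002,0,0,0],
  [0.038,-0.002,0,0,0],
])

```text
clock: 15.35
tcp_pos: [0.5901, 0.0274, 0.1492]
tool_rot: [-0.0, 0.728, 0.686, -0.0]
ft_force: [0.6, -0.1, -2.3]
grip_width: 0.0058
```

```bash
cat > look.py <<'E'
from h import *
import sys
np.set_printoptions(precision=4,suppress=True)
o=ctrl.get_obs(); print(o['clock'],o['tcp_pos'],o['tool_rot'],o['grip_width'],o['ft_force'],o['ft_torque'])
n=sys.argv[1];cm,x0,y0,x1,y1,s=sys.argv[2],*map(int,sys.argv[3:8])
cam(cm,n+'f');i=cv2.imread(f'pics/{n}f.png')[y0:y1,x0:x1];cv2.imwrite(f'pics/{n}.png',cv2.resize(i,None,fx=s,fy=s,interpolation=cv2.INTER_CUBIC))
E
python3 look.py a1 side 230 80 330 180 6
```

```text
15.35 [0.5901 0.0274 0.1492] [-0.      0.728   0.6856 -0.    ] 0.005827660202402573 [ 0.5899 -0.0843 -2.3417] [-0.0041  0.1711  0.0593]
```

View pics/a1.png

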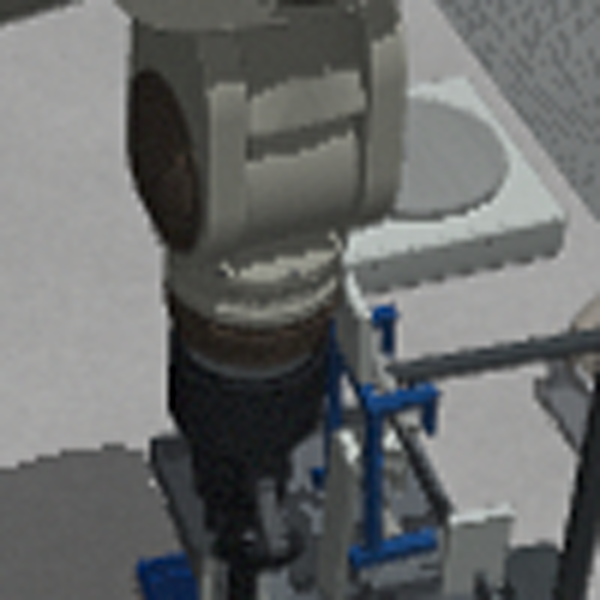

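Request:
send_rows([
  [0,0,-0.003,0,0],
  [0,0,-0.006,0,0],
  [0,0,-0.009,0,0],
  [0,0,-0.012,0,0],
  [0,0,-0.014,0,0],
  [0,0,-0.016,0,0],
  [0,0,-0.018,0,0],
  [0,0,-0.02,0,0],
  [0,0,-0.022,0,0],
  [0,0,-0.022,0,0],
])

```text
clock: 16.65
tcp_pos: [0.5897, 0.0274, 0.1267]
tool_rot: [-0.0, 0.728, 0.686, -0.0]
ft_force: [-0.0, 0.6, -2.1]
grip_width: 0.0059
```

```bash
python3 look.py a2 side 230 80 330 180 6
```

```text
16.65 [0.5897 0.0274 0.1267] [-0.0004  0.728   0.6855 -0.0004] 0.005915809546068617 [-0.0094  0.5954 -2.14  ] [-0.0121  0.1749  0.0529]
```

View pics/a2.png

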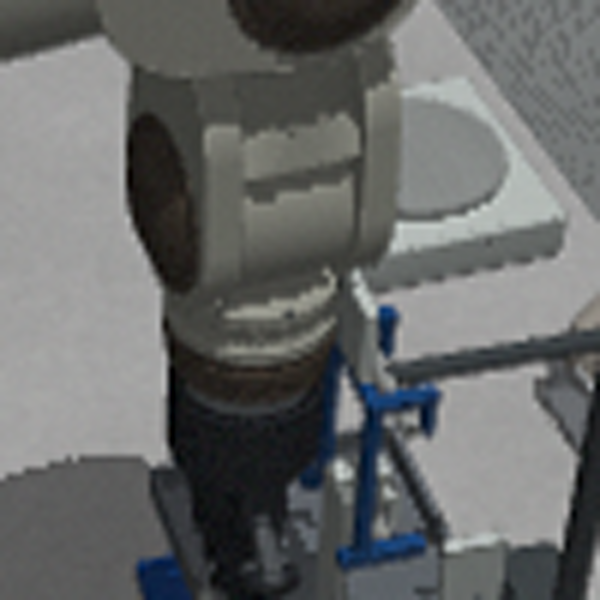

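Request:
send_rows([
  [-0.001,0,-0.002,0,0],
  [-0.001,0,-0.003,0,0],
  [-0.001,0,-0.004,0,0],
  [-0.001,0,-0.005,0,0],
  [-0.001,0,-0.006,0,0],
  [-0.001,0,-0.007,0,0],
  [-0.001,0,-0.008,0,0],
  [-0.001,0,-0.009,0,0],
  [-0.001,0,-0.009,0,0],
  [-0.001,0,-0.009,0,0],
])

```text
clock: 17.95
tcp_pos: [0.5891, 0.0273, 0.1183]
tool_rot: [0.0, 0.728, 0.686, 0.0]
ft_force: [0.2, 0.8, -1.7]
grip_width: 0.0059
```

```bash
python3 look.py a3 side 230 80 330 180 6
```

```text
17.95 [0.5891 0.0273 0.1183] [0.     0.728  0.6855 0.    ] 0.005939837240261963 [ 0.2192  0.7973 -1.7204] [-0.0421  0.1691  0.0105]
```

View pics/a3.png

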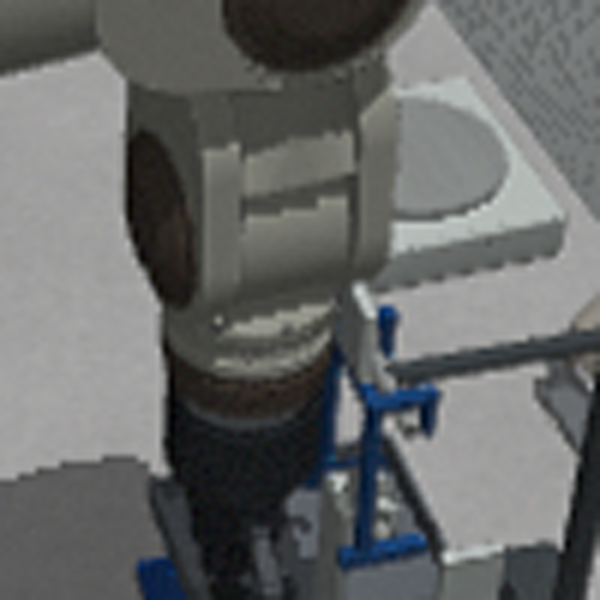

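Request:
send_rows([
  [0,0,-0.0005,0,0],
  [0,0,-0.001,0,0],
  [0,0,-0.0015,0,0],
  [0,0,-0.002,0,0],
  [0,0,-0.0025,0,0],
  [0,0,-0.003,0,0],
  [0,0,-0.0035,0,0],
  [0,0,-0.004,0,0],
  [0,0,-0.004,0,0],
  [0,0,-0.004,0,0],
])

```text
clock: 19.25
tcp_pos: [0.59, 0.0274, 0.1158]
tool_rot: [0.001, 0.728, 0.686, 0.001]
ft_force: [-0.6, -0.2, 8.0]
grip_width: 0.0056
```

```bash
python3 look.py a4 side 230 100 330 200 6
```

```text
19.25 [0.59   0.0274 0.1158] [0.001  0.728  0.6855 0.0011] 0.005556920408524779 [-0.5857 -0.2166  8.0129] [-0.0462 -0.4402 -0.0562]
```

View pics/a4.png

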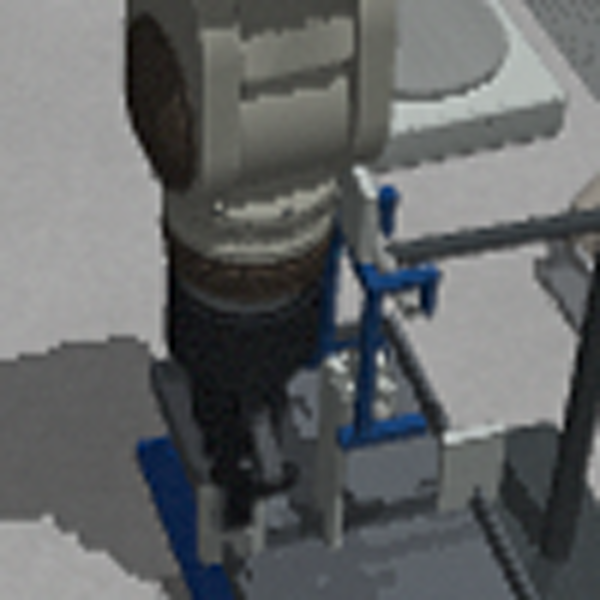

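Request:
send_rows([
  [0,0,0.001,0,0],
  [0,0,0.002,0,0],
  [-0.001,0,0.0025,0,0],
  [-0.002,0,0.0025,0,0],
  [-0.002,0,0.0025,0,0],
  [-0.002,0,0.0025,0,0],
  [-0.002,0,0.0025,0,0.003],
  [-0.002,0,0.0025,0,0.006],
  [-0.002,0,0.0025,0,0.007],
  [-0.002,0,0.0025,0,0.007],
], newtons=20)

```text
clock: 20.55
tcp_pos: [0.587, 0.0274, 0.1166]
tool_rot: [-0.0, 0.728, 0.686, -0.0]
ft_force: [0.3, 0.4, 1.0]
grip_width: 0.007
```

```bash
python3 look.py a5 side 230 100 330 200 6
```

```text
20.55 [0.587  0.0274 0.1166] [-0.0001  0.728   0.6855 -0.0001] 0.006979983530291344 [0.3006 0.3677 0.9925] [ 0.026  -0.0463 -0.0262]
```

View pics/a5.png

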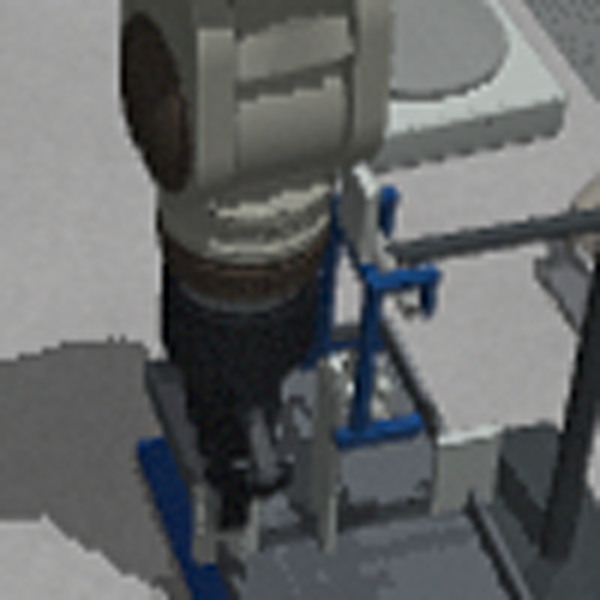

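Request:
send_rows([
  [0.002,0,0,0,0.007],
  [0.003,0,0,0,0.009],
  [0.003,0,0,0,0.012],
  [0.003,0,0,0,0.016],
  [0.003,0,0,0,0.022],
  [0.003,0,0,0,0.03],
  [0.003,0,0,0,0.03],
  [0.003,0,0,0,0.03],
  [0.003,0,0,0,0.03],
  [0.003,0,0,0,0.03],
])

```text
clock: 21.85
tcp_pos: [0.5901, 0.0274, 0.1168]
tool_rot: [0.0, 0.728, 0.686, 0.0]
ft_force: [1.1, -0.7, 0.1]
grip_width: 0.0304
```

```bash
python3 look.py a6 side 210 90 350 250 4
```

```text
21.85 [0.5901 0.0274 0.1168] [0.     0.728  0.6855 0.    ] 0.0304480649833894 [ 1.1418 -0.7185  0.1191] [-0.0166 -0.0284 -0.0371]
```

View pics/a6.png

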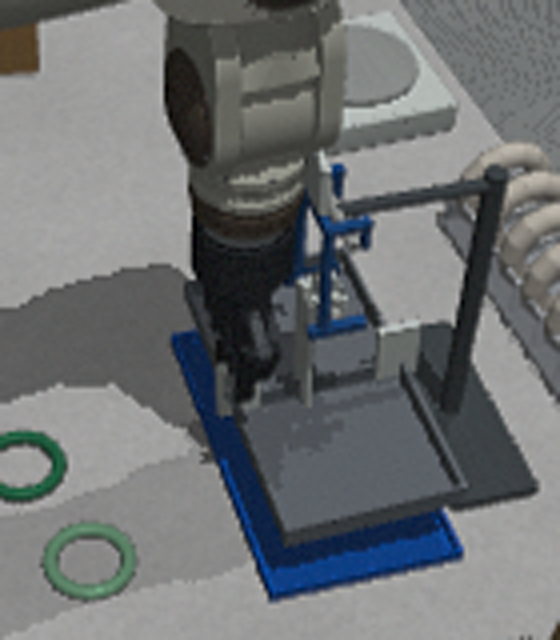

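Request:
send_rows([
  [-0.005,0,0,0,0.03],
  [-0.015,0,0,0,0.03],
  [-0.025,0.001,0,0,0.03],
  [-0.035,0.002,0,0,0.03],
  [-0.05,0.003,0,0,0.03],
  [-0.065,0.004,0,0,0.03],
  [-0.08,0.005,0.02,0,0.03],
  [-0.1,0.005,0.06,0,0.03],
  [-0.11,0.005,0.1,0,0.03],
  [-0.11,0.005,0.14,0,0.03],
])

```text
clock: 23.15
tcp_pos: [0.4787, 0.0324, 0.2585]
tool_rot: [0.0, 0.728, 0.686, 0.0]
ft_force: [0.9, 0.1, 0.0]
grip_width: 0.0299
```

```bash
python3 look.py a7 side 210 90 350 250 4;python3 look.py a8 wrist 0 0 512 384 1;python3 look.py a9 top 150 80 330 260 3
```

```text
23.15 [0.4787 0.0324 0.2585] [0.0003 0.728  0.6856 0.0003] 0.02989049033631547 [0.8531 0.1275 0.0199] [-0.0202 -0.0592  0.0137]
23.2 [0.4799 0.0325 0.2636] [0.0023 0.728  0.6856 0.0027] 0.029555000017794892 [-3.8983  0.2507  2.63  ] [ 0.0119  0.1693 -0.0199]
23.25 [0.4804 0.0325 0.2614] [0.0022 0.728  0.6856 0.0026] 0.029830475899605503 [0.3608 0.0251 0.3816] [-0.049   0.017   0.0211]
```

View pics/a7.png

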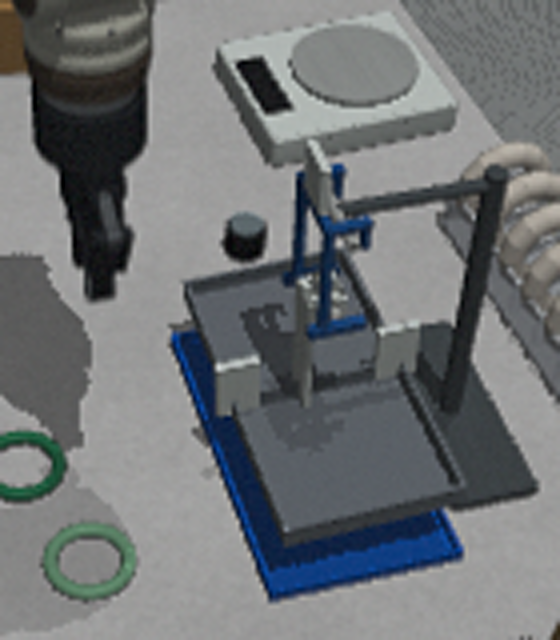

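View pics/a9.png

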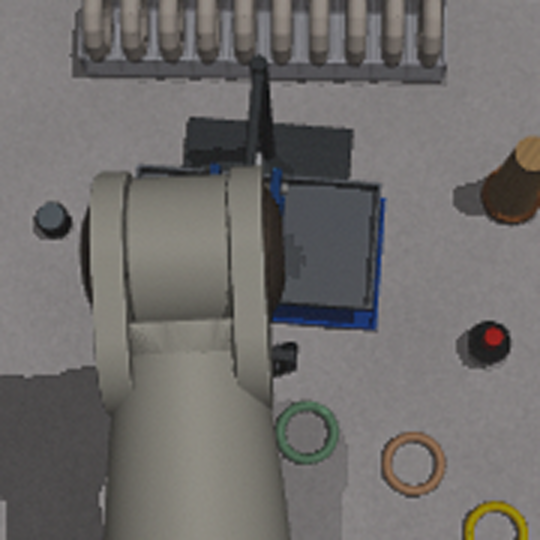

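View pics/a8.png

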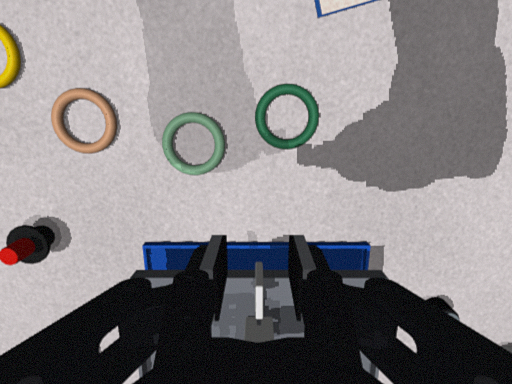

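```bash
cat > rings.py <<'E'
from h import *
np.set_printoptions(precision=4,suppress=True)
cols=[('dg',(65,110,20),(88,255,150)),('pg',(50,40,70),(80,130,255)),('tan',(5,60,90),(18,170,255))]
import sys
for n in sys.argv[1:]:
  c=cam(n)
  h=cv2.cvtColor(c['frame'],cv2.COLOR_RGB2HSV)
  for nm,lo,hi in cols:
    k=cv2.inRange(h,np.array(lo),np.array(hi))
    for x in cv2.findContours(k,0,1)[0]:
      if cv2.contourArea(x)<150: continue
      P=np.array([onplane(c,*q[0],.006)[:2] for q in x],np.float32); (cx,cy),r=cv2.minEnclosingCircle(P)
      if .03<r<.045: print(n,nm,round(cx,4),round(cy,4),round(r,4))
E
python3 rings.py wrist side top; python3 -c "
from h import *
c=cam('side')
# caddy pts from a7 : crop 210,90 x4
u=lambda p:(210+(p[0]-1.5)/4,90+(p[1]-1.5)/4)
print('fin near',onplane(c,*u((237,362)),.12),'fin far',onplane(c,*u((397,325)),.12))
print('rim far right corner',onplane(c,*u((466,487)),.08),'near left',onplane(c,*u((184,285)),.08))
print('foot',onplane(c,*u((367,322)),.173))
o=ctrl.get_obs();print(o['tcp_pos'])
"
```

```text
wrist dg 0.4227 0.0692 0.0362
wrist pg 0.447 -0.0416 0.0367
wrist tan 0.4135 -0.1652 0.0368
side dg 0.4225 0.0697 0.0365
side pg 0.4456 -0.0405 0.0372
side tan 0.4134 -0.1639 0.037
top pg 0.4488 -0.0404 0.0359
top pg 0.5187 -0.3898 0.0424
top tan 0.4154 -0.1639 0.036
fin near [0.58919269 0.02396418 0.12      ] fin far [0.72491609 0.02259008 0.12      ]
rim far right corner [ 0.72433007 -0.11856606  0.08      ] near left [0.59304861 0.15785207 0.08      ]
foot [ 0.67714922 -0.01416736  0.173     ]
[0.47952577 0.03235353 0.25553735]
```

Request:
send_rows([
  [-0.015,-0.05,-0.03,0,0.04],
  [-0.033,-0.104,-0.06,0,0.04],
  [-0.033,-0.104,-0.11,0,0.04],
  [-0.033,-0.104,-0.16,0,0.04],
  [-0.033,-0.104,-0.2,0,0.04],
  [-0.033,-0.104,-0.222,0,0.04],
  [-0.033,-0.104,-0.227,0,0.04],
  [-0.033,-0.104,-0.227,0,0.04],
  [-0.033,-0.104,-0.227,0,0.04],
  [-0.033,-0.104,-0.227,0,0.04],
], newtons=40)

```text
clock: 24.75
tcp_pos: [0.4476, -0.0717, 0.0306]
tool_rot: [0.001, 0.728, 0.686, 0.0]
ft_force: [-0.3, 0.1, 0.1]
grip_width: 0.0399
```

```bash
python3 look.py b1 side 200 200 270 260 8;python3 look.py b2 wrist 0 0 512 384 1
```

```text
24.75 [ 0.4476 -0.0717  0.0306] [0.0005 0.728  0.6856 0.0004] 0.03989906746578866 [-0.2598  0.1345  0.1488] [0.041  0.0046 0.0003]
24.8 [ 0.4475 -0.0717  0.0305] [0.0004 0.728  0.6856 0.0004] 0.03994697903023226 [ 0.1591 -0.8582  0.5186] [-0.0338  0.0204 -0.0231]
```

View pics/b1.png

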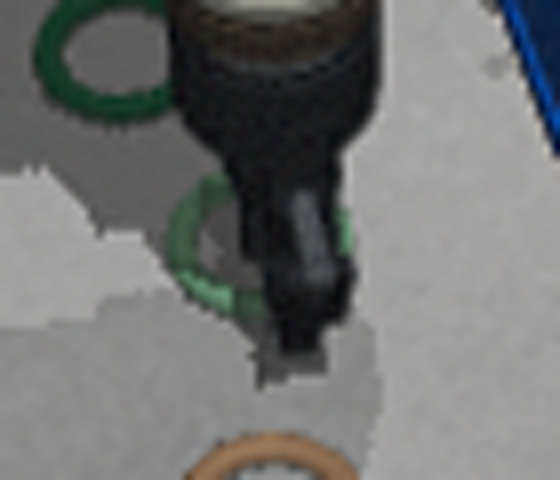

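View pics/b2.png

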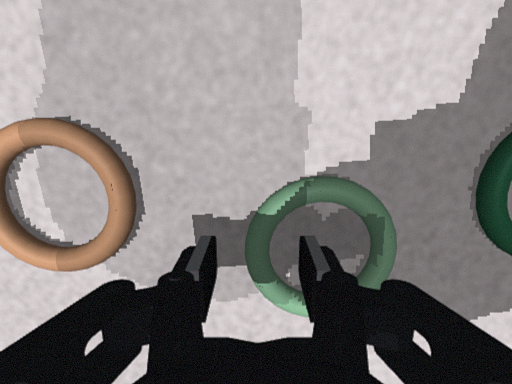

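Request:
send_rows([
  [0,0,-0.003,0,0.04],
  [0,0,-0.003,0,0.0],
  [0,0,-0.003,0,0.0],
  [0,0,-0.003,0,0.0],
  [0,0,-0.003,0,0.0],
  [0,0,-0.003,0,0.0],
  [0,0,0.005,0,0.0],
  [0,0,0.03,0,0.0],
  [0,0,0.06,0,0.0],
  [0,0,0.06,0,0.0],
])

```text
clock: 26.1
tcp_pos: [0.4485, -0.0719, 0.0925]
tool_rot: [0.002, 0.728, 0.686, 0.001]
ft_force: [0.1, 0.3, -0.8]
grip_width: 0.0096
```

```bash
python3 look.py b3 side 180 130 290 260 4;python3 look.py b4 wrist 0 0 512 384 1
```

```text
26.1 [ 0.4485 -0.0719  0.0925] [0.0017 0.728  0.6855 0.0013] 0.009596790357429922 [ 0.0513  0.3012 -0.7929] [-0.0353  0.0233  0.0198]
26.15 [ 0.4478 -0.0718  0.0909] [0.0009 0.728  0.6855 0.0007] 0.009734799271941173 [-0.431  -0.5041 -0.6646] [-0.0522 -0.0013 -0.0159]
```

View pics/b4.png

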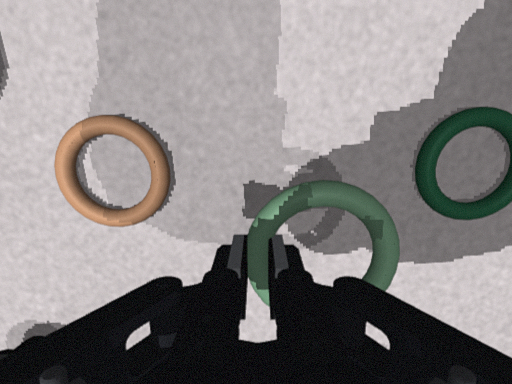

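View pics/b3.png

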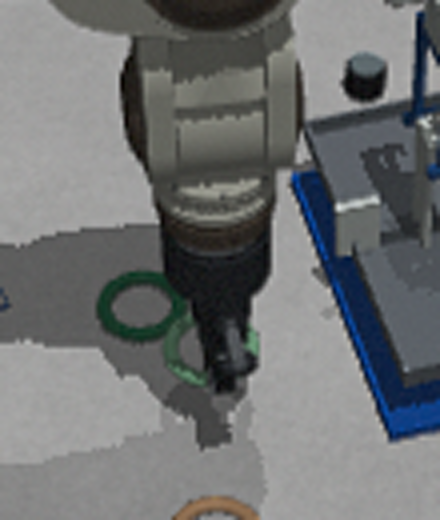

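Request:
send_rows([
  [0,0,0.045,0,0],
  [0.03,-0.002,0.045,0,0],
  [0.06,-0.004,0.045,0,0],
  [0.09,-0.006,0.045,0,0],
  [0.12,-0.008,0.045,0,0],
  [0.15,-0.01,0.045,0,0],
  [0.18,-0.01,0.045,0,0],
  [0.2,-0.01,0.045,0,0],
  [0.206,-0.01,0.045,0,0],
  [0.206,-0.01,0.045,0,0],
])

```text
clock: 27.45
tcp_pos: [0.6526, -0.0816, 0.1338]
tool_rot: [-0.001, 0.728, 0.686, -0.001]
ft_force: [-0.2, -1.0, -0.1]
grip_width: 0.0098
```

```bash
python3 look.py b5 side 220 90 360 250 4;python3 look.py b6 top 170 80 310 220 4
```

```text
27.45 [ 0.6526 -0.0816  0.1338] [-0.0006  0.728   0.6855 -0.0005] 0.009755370929709637 [-0.234  -0.9788 -0.11  ] [-0.0213 -0.0013 -0.0529]
27.5 [ 0.6524 -0.0816  0.1342] [-0.0005  0.728   0.6855 -0.0004] 0.00963332093709354 [-0.2073  0.0508 -0.6482] [-0.0419 -0.0308 -0.031 ]
```

View pics/b5.png

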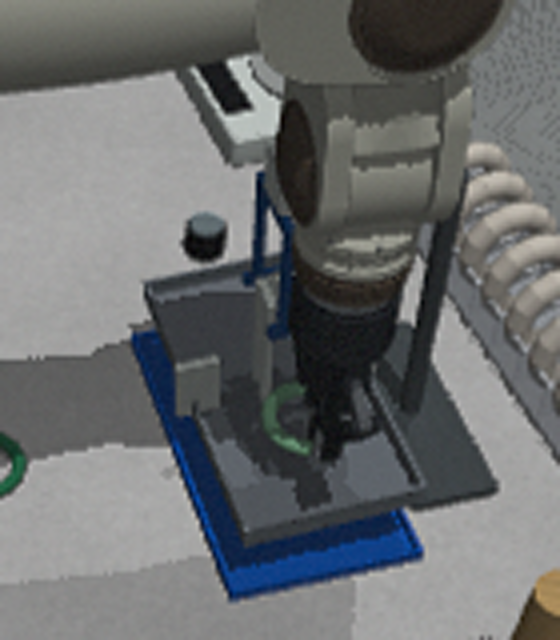

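View pics/b6.png

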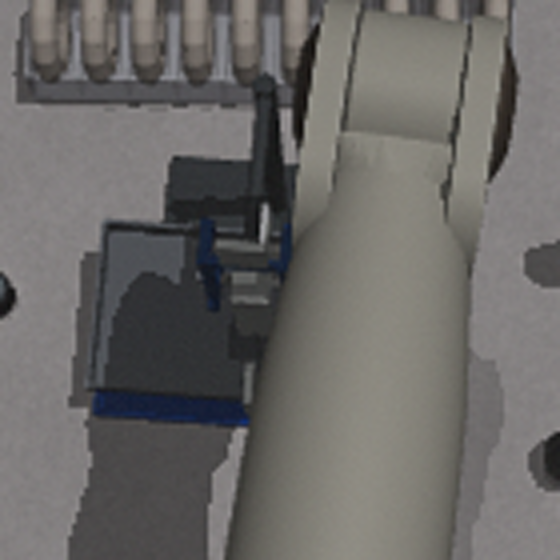

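Request:
send_rows([
  [0,0,-0.01,0,0],
  [0,0,-0.022,0,0],
  [0,0,-0.032,0,0],
  [0,0,-0.037,0,0],
  [0,0,-0.04,0,0],
  [0,0,-0.04,0,0],
  [0,0,-0.04,0,0],
  [0,0,-0.04,0,0],
  [0,0,-0.04,0,0],
  [0,0,-0.04,0,0],
])

```text
clock: 28.8
tcp_pos: [0.6532, -0.0816, 0.0949]
tool_rot: [0.0, 0.728, 0.686, 0.0]
ft_force: [-0.1, 1.0, -0.7]
grip_width: 0.0094
```

```bash
python3 look.py b7 side 220 90 360 250 4
```

```text
28.8 [ 0.6532 -0.0816  0.0949] [0.0001 0.728  0.6855 0.0001] 0.009437950013542529 [-0.0645  1.0142 -0.7337] [-0.0037 -0.0086 -0.0407]
```

View pics/b7.png

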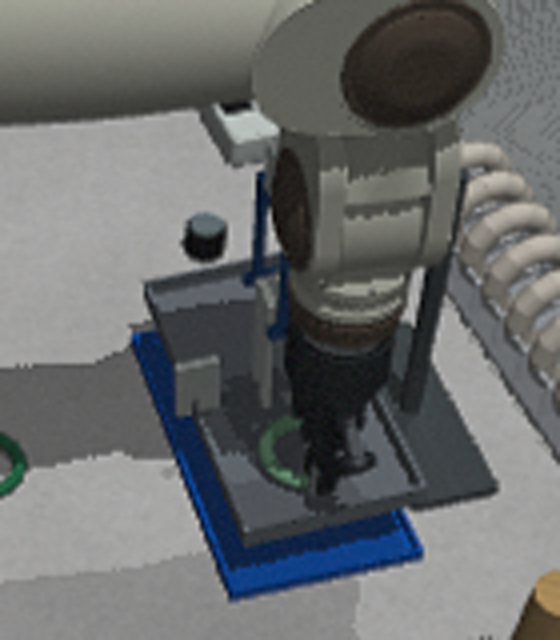

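Request:
send_rows([
  [0,0,-0.001,0,0],
  [0,0,-0.002,0,0],
  [0,0,-0.002,0,0.012],
  [0,0,-0.002,0,0.015],
  [0,0,-0.002,0,0.018],
  [0,0,-0.002,0,0.022],
  [0,0,-0.002,0,0.022],
  [0,0,0.01,0,0.022],
  [0,0,0.04,0,0.022],
  [-0.02,0,0.09,0,0.022],
])

```text
clock: 30.1
tcp_pos: [0.6327, -0.0815, 0.1845]
tool_rot: [-0.001, 0.728, 0.686, -0.001]
ft_force: [0.8, 0.0, 0.3]
grip_width: 0.0221
```

```bash
python3 look.py b8 side 220 90 360 250 4
```

```text
30.1 [ 0.6327 -0.0815  0.1845] [-0.0011  0.7279  0.6856 -0.0008] 0.02208743593593956 [0.8285 0.022  0.289 ] [-0.0267 -0.0261 -0.0147]
```

View pics/b8.png

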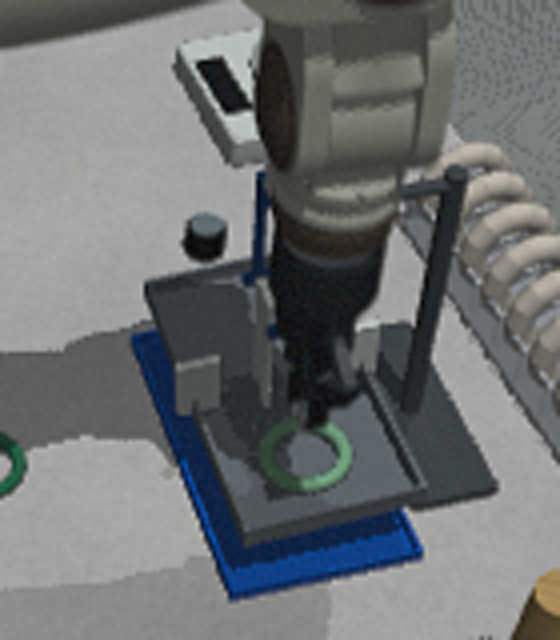

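Request:
send_rows([
  [-0.05,0,0.01,0,0.04],
  [-0.1,0,0.01,0,0.04],
  [-0.14,0.04,0.01,0,0.04],
  [-0.17,0.09,0.01,0,0.04],
  [-0.2,0.14,0.01,0,0.04],
  [-0.21,0.183,0,0,0.04],
  [-0.21,0.183,-0.04,0,0.04],
  [-0.21,0.183,-0.05,0,0.04],
  [-0.21,0.183,-0.05,0,0.04],
  [-0.21,0.183,-0.05,0,0.04],
])

```text
clock: 31.4
tcp_pos: [0.4239, 0.101, 0.1362]
tool_rot: [0.0, 0.728, 0.685, 0.001]
ft_force: [-0.3, 0.2, 0.1]
grip_width: 0.0403
```

```bash
python3 look.py b9 wrist 0 0 512 384 1; python3 rings.py wrist side
```

```text
31.4 [0.4239 0.101  0.1362] [0.0004 0.7284 0.6852 0.0008] 0.0403096594483616 [-0.2664  0.1646  0.1087] [-0.0483 -0.0318 -0.0582]
wrist dg 0.4228 0.069 0.0366
side dg 0.4225 0.0697 0.0365
side pg 0.6825 -0.0022 0.0417
side tan 0.4126 -0.1635 0.0374
```

View pics/b9.png

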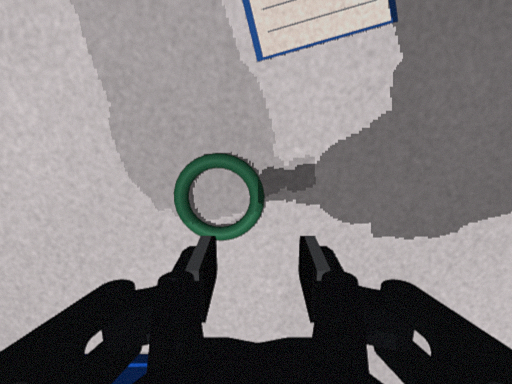

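Request:
send_rows([
  [-0.001,-0.001,-0.05,0,0.04],
  [-0.001,-0.001,-0.09,0,0.04],
  [-0.001,-0.001,-0.104,0,0.04],
  [-0.001,-0.001,-0.108,0,0.04],
  [-0.001,-0.001,-0.108,0,0.0],
  [-0.001,-0.001,-0.108,0,0.0],
  [-0.001,-0.001,-0.108,0,0.0],
  [-0.001,-0.001,-0.108,0,0.0],
  [-0.001,-0.001,-0.09,0,0.0],
  [-0.001,-0.001,-0.04,0,0.0],
])

```text
clock: 32.8
tcp_pos: [0.4207, 0.1001, 0.0946]
tool_rot: [-0.001, 0.728, 0.686, -0.002]
ft_force: [1.0, 0.2, 0.5]
grip_width: 0.0091
```

```bash
python3 look.py c1 wrist 0 0 512 384 1
```

```text
32.8 [0.4207 0.1001 0.0946] [-0.001   0.728   0.6856 -0.0017] 0.0090766538449584 [0.9998 0.2094 0.4859] [-0.0101 -0.0865 -0.045 ]
```

View pics/c1.png

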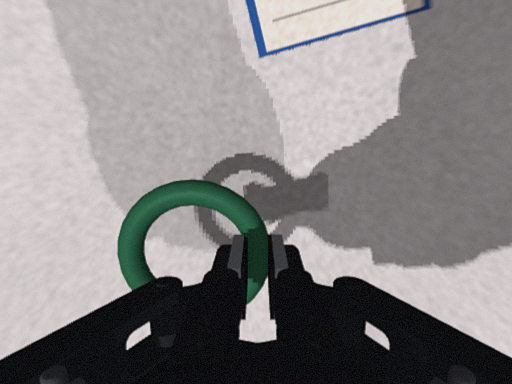

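Request:
send_rows([
  [0,0,0.03,0,0],
  [0.03,0.008,0.04,0,0],
  [0.07,0.016,0.04,0,0],
  [0.11,0.022,0.04,0,0],
  [0.15,0.025,0.04,0,0],
  [0.19,0.025,0.04,0,0],
  [0.22,0.025,0.04,0,0],
  [0.235,0.025,0.04,0,0],
  [0.24,0.025,0.04,0,0],
  [0.24,0.025,0.04,0,0],
])

```text
clock: 34.1
tcp_pos: [0.6619, 0.1254, 0.1351]
tool_rot: [-0.0, 0.728, 0.686, 0.0]
ft_force: [-0.2, 0.5, -0.8]
grip_width: 0.01
```

```bash
python3 look.py c2 side 200 60 350 220 4
```

```text
34.1 [0.6619 0.1254 0.1351] [-0.      0.728   0.6855  0.    ] 0.010023810173117745 [-0.2228  0.509  -0.7766] [ 0.0016  0.0514 -0.0552]
```

View pics/c2.png

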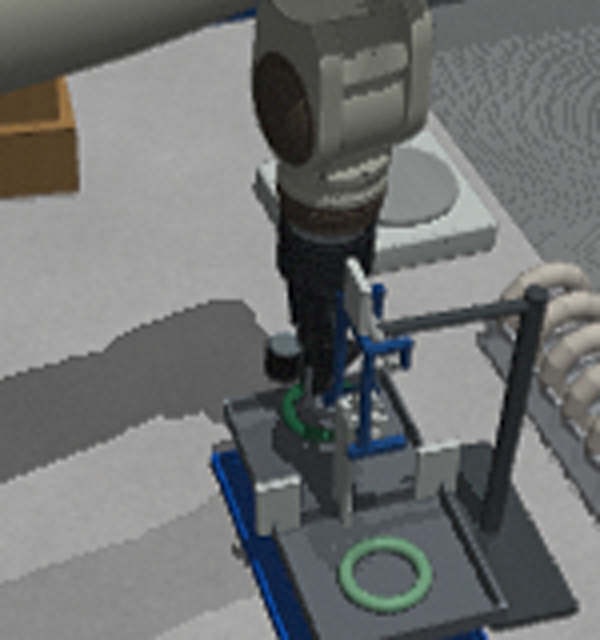

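Good. Next I lower it and release.

Request:
send_rows([
  [0,0,-0.015,0,0],
  [0,0,-0.03,0,0],
  [0,0,-0.038,0,0],
  [0,0,-0.041,0,0],
  [0,0,-0.041,0,0],
  [0,0,-0.041,0,0.012],
  [0,0,-0.041,0,0.016],
  [0,0,-0.041,0,0.022],
  [0,0,-0.041,0,0.022],
  [0,0,-0.041,0,0.022],
])

```text
clock: 35.4
tcp_pos: [0.6621, 0.1254, 0.0938]
tool_rot: [-0.0, 0.728, 0.686, -0.0]
ft_force: [-0.1, 0.3, 0.6]
grip_width: 0.0223
```

Request:
send_rows([
  [0,0,0.02,0,0.022],
  [0,0,0.06,0,0.022],
  [-0.03,0,0.1,0,0.022],
  [-0.07,-0.01,0.1,0,0.03],
  [-0.12,-0.04,0.1,0,0.04],
  [-0.17,-0.09,0.1,0,0.04],
  [-0.21,-0.14,0.1,0,0.04],
  [-0.23,-0.19,0.1,0,0.04],
  [-0.24,-0.24,0.1,0,0.04],
  [-0.245,-0.28,0.08,0,0.04],
])

```text
clock: 36.65
tcp_pos: [0.4173, -0.1568, 0.1769]
tool_rot: [0.003, 0.728, 0.685, 0.001]
ft_force: [1.0, -0.4, -1.2]
grip_width: 0.04
```

```bash
python3 look.py c3 side 200 90 350 250 4; python3 look.py c4 wrist 0 0 512 384 1; python3 rings.py wrist side top;python3 -c "
from h import *
print(ctrl.get_obs()['tcp_pos'])"
```

```text
36.65 [ 0.4173 -0.1568  0.1769] [0.0025 0.7283 0.6852 0.0012] 0.040041908351606176 [ 0.9861 -0.418  -1.1962] [-0.0185 -0.091   0.0214]
36.7 [ 0.4159 -0.1593  0.1732] [ 0.0009  0.7288  0.6847 -0.0005] 0.04007698448855581 [-1.1466 -1.0558 -3.23  ] [-0.0857  0.0554 -0.0233]
wrist tan 0.4139 -0.1645 0.0367
side pg 0.6829 -0.0025 0.0418
top pg 0.5187 -0.3898 0.0424
top pg 0.6752 -0.0514 0.039
[ 0.41732723 -0.15447628  0.1750828 ]
```

View pics/c3.png

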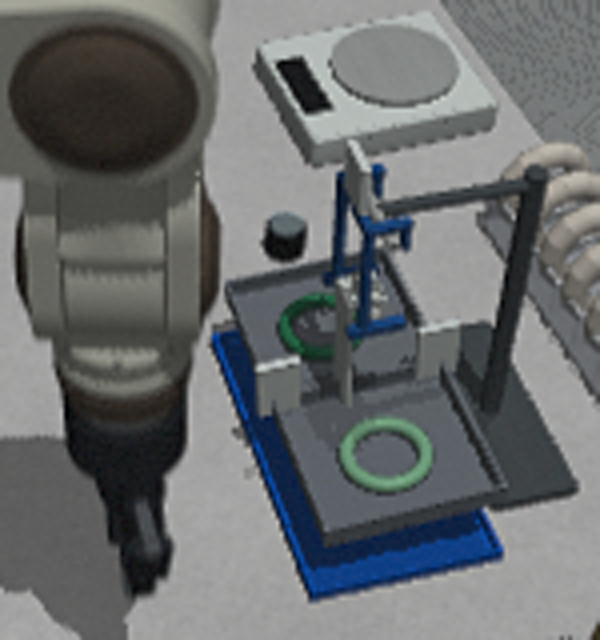

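View pics/c4.png

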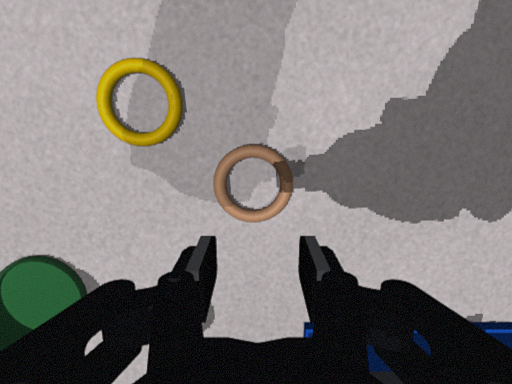

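Request:
send_rows([
  [-0.003,-0.02,0,0,0.04],
  [-0.003,-0.041,-0.02,0,0.04],
  [-0.003,-0.041,-0.07,0,0.04],
  [-0.003,-0.041,-0.12,0,0.04],
  [-0.003,-0.041,-0.143,0,0.04],
  [-0.003,-0.041,-0.147,0,0.04],
  [-0.003,-0.041,-0.147,0,0.04],
  [-0.003,-0.041,-0.147,0,0.03],
  [-0.003,-0.041,-0.147,0,0.03],
  [-0.003,-0.041,-0.147,0,0.03],
])

```text
clock: 38.15
tcp_pos: [0.4143, -0.1958, 0.0273]
tool_rot: [0.0, 0.728, 0.686, 0.0]
ft_force: [0.3, 0.6, -0.8]
grip_width: 0.0301
```

```bash
python3 look.py c5 wrist 0 0 512 384 1
```

```text
38.15 [ 0.4143 -0.1958  0.0273] [0.0003 0.7281 0.6855 0.0001] 0.030125961406464907 [ 0.3209  0.5819 -0.7675] [ 0.0096 -0.0664 -0.0169]
```

View pics/c5.png

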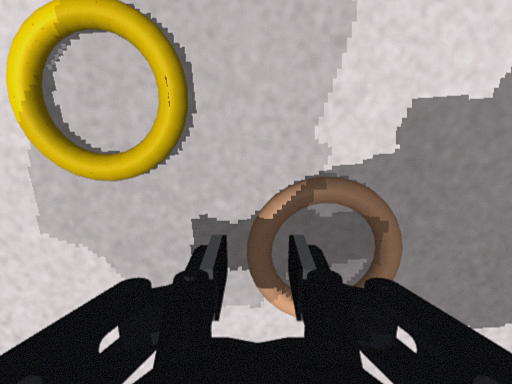

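Request:
send_rows([
  [0,0,0,0,0.0],
  [0,0,0,0,0.0],
  [0,0,0,0,0.0],
  [0,0,0,0,0.0],
  [0,0,0.02,0,0.0],
  [0,0,0.06,0,0.0],
  [0,0,0.11,0,0.0],
  [0.02,0.01,0.13,0,0.0],
  [0.06,0.03,0.13,0,0.0],
  [0.1,0.05,0.13,0,0.0],
])

```text
clock: 39.45
tcp_pos: [0.5153, -0.1453, 0.1571]
tool_rot: [0.0, 0.728, 0.685, 0.0]
ft_force: [0.6, -1.1, -0.3]
grip_width: 0.0097
```

```bash
python3 look.py c6 wrist 0 0 512 384 1; python3 look.py c7 side 200 90 350 250 4
```

```text
39.45 [ 0.5153 -0.1453  0.1571] [0.0005 0.7283 0.6853 0.0002] 0.009713740703754824 [ 0.6051 -1.1131 -0.3344] [-0.034  -0.0273 -0.0187]
39.5 [ 0.5188 -0.1432  0.156 ] [0.0004 0.7276 0.686  0.001 ] 0.009712506825971925 [-3.979   4.0161 -2.3839] [0.2465 0.2265 0.0447]
```

View pics/c6.png

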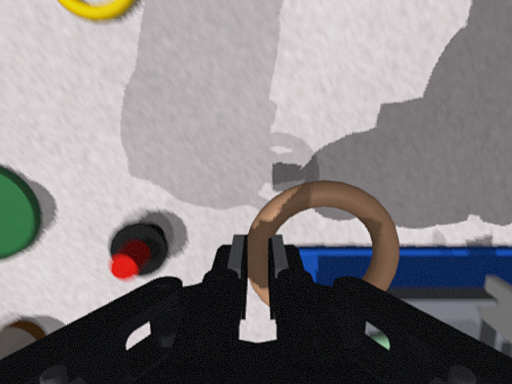

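Request:
send_rows([
  [0.03,0.015,0,0,0],
  [0.06,0.03,0,0,0],
  [0.09,0.045,0,0,0],
  [0.12,0.058,0,0,0],
  [0.135,0.064,0,0,0],
  [0.139,0.064,-0.01,0,0],
  [0.139,0.064,-0.025,0,0],
  [0.139,0.064,-0.04,0,0],
  [0.139,0.064,-0.046,0,0],
  [0.139,0.064,-0.046,0,0],
])

```text
clock: 40.8
tcp_pos: [0.6526, -0.0818, 0.1103]
tool_rot: [-0.0, 0.728, 0.685, -0.0]
ft_force: [0.4, -0.1, -1.2]
grip_width: 0.0095
```

```bash
python3 look.py c8 side 220 90 360 250 4
```

```text
40.8 [ 0.6526 -0.0818  0.1103] [-0.0003  0.7281  0.6855 -0.0003] 0.009505376208937353 [ 0.4459 -0.136  -1.1645] [-0.0364 -0.0024 -0.0369]
```

View pics/c8.png

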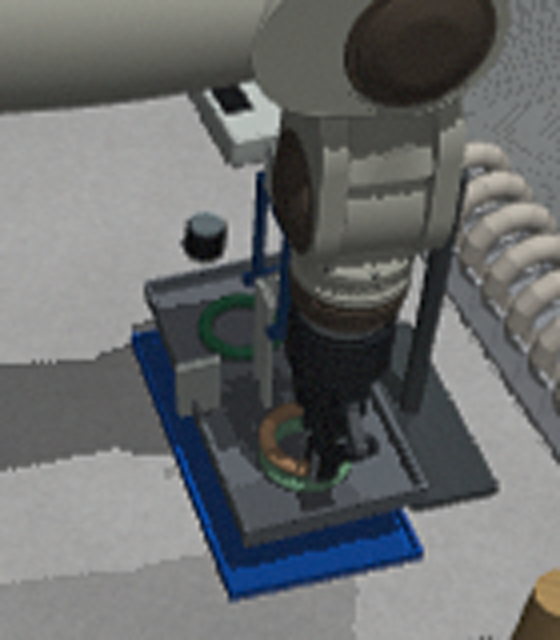

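Request:
send_rows([
  [0,0,-0.002,0,0],
  [0,0,-0.004,0,0],
  [0,0,-0.005,0,0],
  [0,0,-0.005,0,0.012],
  [0,0,-0.005,0,0.016],
  [0,0,-0.005,0,0.022],
  [0,0,-0.005,0,0.022],
  [0,0,0.01,0,0.022],
  [0,0,0.04,0,0.022],
  [-0.02,-0.01,0.09,0,0.022],
])

```text
clock: 42.1
tcp_pos: [0.6328, -0.0912, 0.2008]
tool_rot: [-0.001, 0.728, 0.686, -0.001]
ft_force: [0.3, -0.7, -0.0]
grip_width: 0.0219
```

Request:
send_rows([
  [-0.04,-0.02,0,0,0.04],
  [-0.08,-0.06,0,0,0.04],
  [-0.1,-0.1,0,0,0.04],
  [-0.1,-0.12,0,0,0.05],
  [-0.1,-0.13,0,0,0.05],
  [-0.1,-0.13,0,0,0.05],
  [-0.1,-0.13,0,0,0.05],
  [-0.1,-0.13,0,0,0.05],
  [-0.1,-0.13,0,0,0.05],
  [-0.1,-0.13,0,0,0.05],
])

```text
clock: 43.35
tcp_pos: [0.5332, -0.2214, 0.2008]
tool_rot: [0.0, 0.728, 0.686, 0.0]
ft_force: [-0.1, -0.2, -0.3]
grip_width: 0.0501
```

```bash
python3 look.py d1 side 200 90 390 250 4; python3 look.py d2 wrist 0 0 512 384 1;  python3 look.py d3 top 270 120 410 260 4
```

```text
43.35 [ 0.5332 -0.2214  0.2008] [0.     0.7279 0.6857 0.    ] 0.050116961399872935 [-0.1422 -0.1758 -0.2562] [ 0.0105  0.0062 -0.0481]
43.4 [ 0.5331 -0.2215  0.2008] [0.     0.7279 0.6856 0.    ] 0.050096849257086934 [-0.1111  0.0169  0.5455] [ 0.0233  0.0122 -0.0241]
43.45 [ 0.5331 -0.2215  0.2008] [ 0.      0.728   0.6856 -0.    ] 0.0499316044504185 [-0.0606  0.0504  0.7119] [ 0.0294 -0.0058  0.005 ]
```

View pics/d1.png

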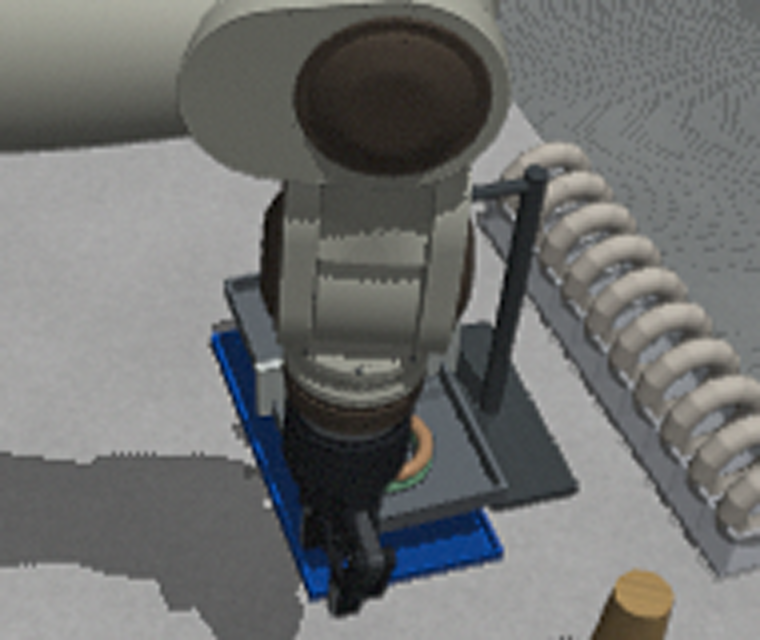

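View pics/d2.png

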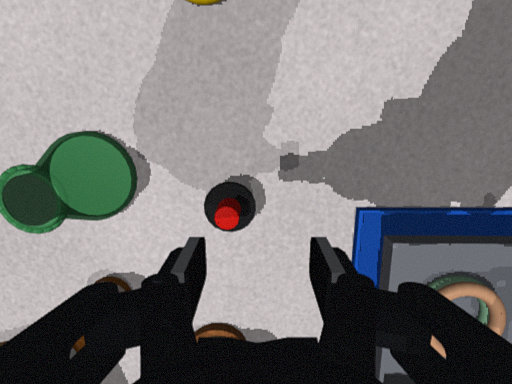

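View pics/d3.png

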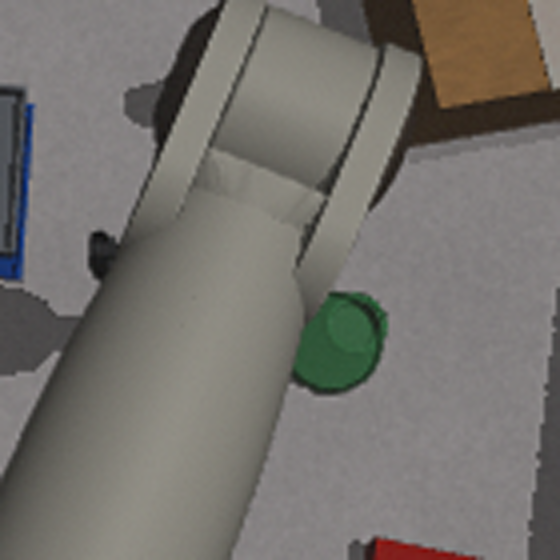

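Run:
```python
import cv2
a=cv2.imread('pics/side0.png')[255:350,260:370];b=cv2.imread('pics/top0.png')[170:235,290:380];c=cv2.imread('pics/d2f.png')[120:245,0:265]
cv2.imwrite('pics/e1.png',cv2.resize(a,None,fx=6,fy=6,interpolation=cv2.INTER_CUBIC))
cv2.imwrite('pics/e2.png',cv2.resize(b,None,fx=8,fy=8,interpolation=cv2.INTER_CUBIC))
cv2.imwrite('pics/e3.png',cv2.resize(c,None,fx=3,fy=3,interpolation=cv2.INTER_CUBIC))
```

```text
(no output)
```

View pics/e1.png

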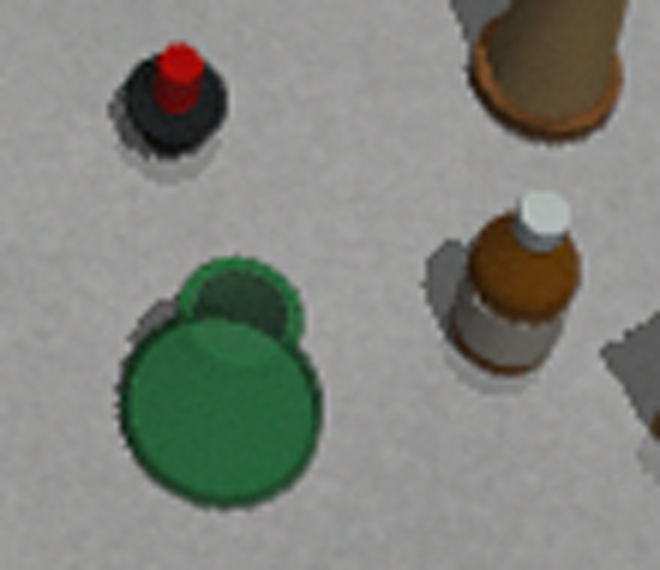

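View pics/e2.png

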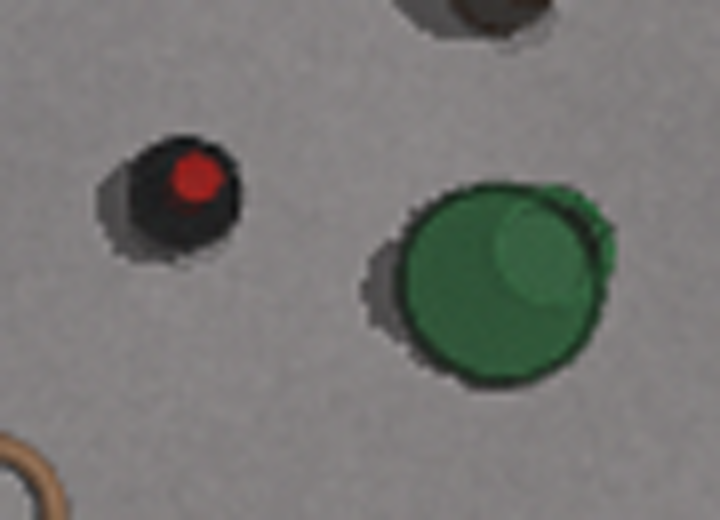

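View pics/e3.png

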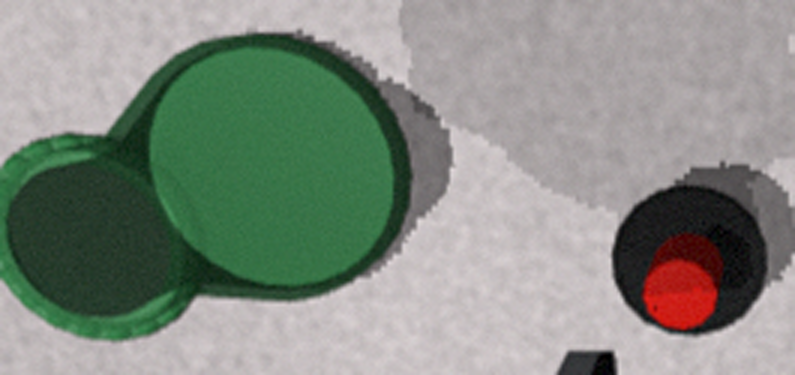

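Run:
```python
from h import *
np.set_printoptions(precision=4,suppress=True)
w=cam('wrist');t=cam('top');s=cam('side')
g=lambda x0,y0,k,p:(x0+(p[0]+.5)/k-.5,y0+(p[1]+.5)/k-.5)
print('mouth w',onplane(w,*g(0,120,3,(93,236)),.095))
print('mouth s rim',onplane(s,*g(260,255,6,(241,317)),.095))
print('foot w',onplane(w,*g(0,120,3,(283,166)),.0),'foot t',onplane(t,*g(290,170,8,(501,285)),.0),'foot s',onplane(s,*g(260,255,6,(221,410)),.0))
print('knob w',onplane(w,*g(0,120,3,(680,295)),.062),'flange w',onplane(w,*g(0,120,3,(690,258)),.032))
print('knob t',onplane(t,*g(290,170,8,(198,178)),.062),'knob s',onplane(s,*g(260,255,6,(181,67)),.062))
print(tri(t,g(290,170,8,(198,178)),s,g(260,255,6,(181,67))))
# knob via mask in wrist: red
h=cv2.cvtColor(w['frame'],cv2.COLOR_RGB2HSV);k=cv2.inRange(h,np.array((0,200,180)),np.array((8,255,255)))
for x in cv2.findContours(k,0,1)[0]:
    if cv2.contourArea(x)>100:
        print(cv2.minEnclosingCircle(x)); (c,r)=cv2.minEnclosingCircle(x); print(onplane(w,*c,.062))
```

```text
mouth w [ 0.5174 -0.3879  0.095 ]
mouth s rim [ 0.5181 -0.3913  0.095 ]
foot w [ 0.519  -0.3891  0.    ] foot t [ 0.5212 -0.3906  0.    ] foot s [ 0.5198 -0.3882  0.    ]
knob w [ 0.5524 -0.2499  0.062 ] flange w [ 0.5505 -0.2494  0.032 ]
knob t [ 0.5538 -0.249   0.062 ] knob s [ 0.551  -0.2523  0.062 ]
(array([ 0.5538, -0.2495,  0.057 ]), np.float64(0.002169903819157253))
((226.5, 219.0), 11.543496131896973)
[ 0.5533 -0.2498  0.062 ]
```

Run:
```python
from h import *
np.set_printoptions(precision=4,suppress=True)
t=cam('top');s=cam('side')
print('mandrel base s',onplane(s,351.5,268,.0),'top',onplane(s,360,237,.15)); print('bottle',onplane(s,343,312,0.0),onplane(s,350.5,290,.11))
```

```text
mandrel base s [ 0.7411 -0.2826  0.    ] top [ 0.7377 -0.2779  0.15  ]
bottle [ 0.6529 -0.3999  0.    ] [ 0.6555 -0.3949  0.11  ]
```

Request:
send_rows([
  [0.01,-0.015,0,0,0.05],
  [0.019,-0.028,0,0,0.05],
  [0.019,-0.028,-0.04,0,0.05],
  [0.019,-0.028,-0.06,0,0.05],
  [0.019,-0.028,-0.06,0,0.05],
  [0.019,-0.028,-0.06,0,0.05],
  [0.019,-0.028,-0.06,0,0.05],
  [0.019,-0.028,-0.06,0,0.05],
  [0.019,-0.028,-0.06,0,0.05],
  [0.019,-0.028,-0.06,0,0.05],
], newtons=40)

```text
clock: 45.0
tcp_pos: [0.5521, -0.2496, 0.1409]
tool_rot: [0.0, 0.728, 0.686, 0.0]
ft_force: [-0.3, -0.8, 0.5]
grip_width: 0.0497
```

```bash
python3 look.py f1 wrist 0 0 512 384 1; python3 look.py f2 side 240 180 390 320 4
```

```text
45.0 [ 0.5521 -0.2496  0.1409] [0.0001 0.728  0.6856 0.    ] 0.04965438683610075 [-0.2981 -0.7688  0.5001] [0.0467 0.0251 0.0224]
45.05 [ 0.5521 -0.2497  0.1408] [0.     0.728  0.6855 0.    ] 0.050233068163383146 [ 0.5543 -0.0142  0.1585] [0.0215 0.0167 0.0085]
```

View pics/f1.png

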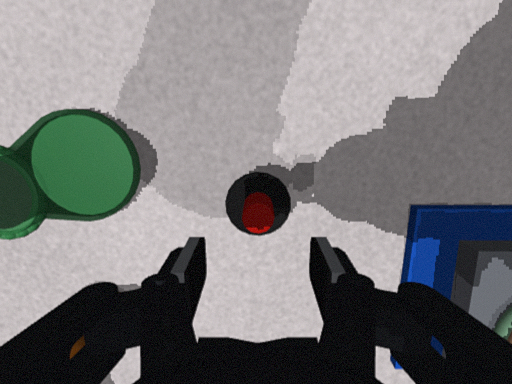

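View pics/f2.png

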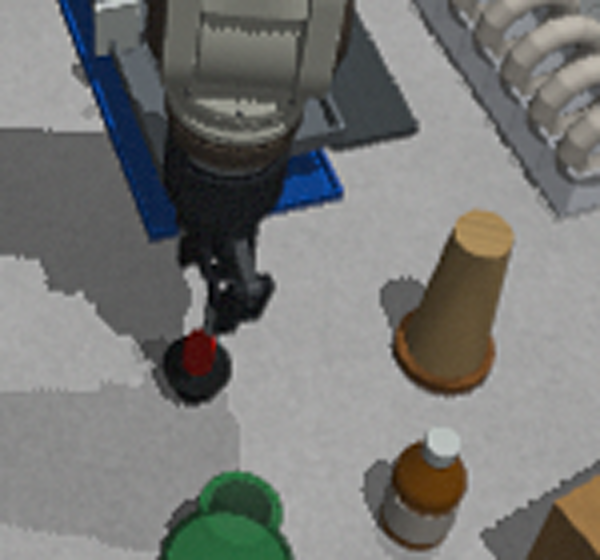

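Request:
send_rows([
  [0,0,-0.04,0,0.05],
  [0,0,-0.07,0,0.05],
  [0,0,-0.08,0,0.05],
  [0,0,-0.08,0,0.05],
  [0,0,-0.08,0,0.01],
  [0,0,-0.08,0,0.01],
  [0,0,-0.08,0,0.01],
  [0,0,-0.08,0,0.01],
  [0,0,-0.06,0,0.01],
  [0,0,0.0,0,0.01],
])

```text
clock: 46.35
tcp_pos: [0.5506, -0.249, 0.1387]
tool_rot: [-0.003, 0.728, 0.686, -0.001]
ft_force: [1.5, -0.5, -0.0]
grip_width: 0.0208
```

Request:
send_rows([
  [0,0,0.04,0,0.01],
  [0,0,0.09,0,0.01],
  [0,0,0.1,0,0.01],
  [0,0,0.1,0,0.01],
  [0,0,0.1,0,0.01],
  [0,0,0.1,0,0.01],
  [0,0,0.1,0,0.01],
  [0,0,0.1,0,0.01],
  [0,0,0.1,0,0.01],
  [0,0,0.1,0,0.01],
])

```text
clock: 47.6
tcp_pos: [0.5521, -0.2496, 0.2408]
tool_rot: [0.0, 0.728, 0.686, 0.0]
ft_force: [0.6, -0.1, -1.0]
grip_width: 0.0204
```

```bash
python3 look.py f3 wrist 0 0 512 384 1.5; python3 look.py f4 side 220 120 370 260 4
```

```text
47.6 [ 0.5521 -0.2496  0.2408] [0.     0.728  0.6855 0.    ] 0.02041005917566543 [ 0.6051 -0.0805 -1.0455] [ 0.0343 -0.0302  0.0423]
47.6 [ 0.5521 -0.2496  0.2408] [0.     0.728  0.6855 0.    ] 0.02041005917566543 [ 0.6051 -0.0805 -1.0455] [ 0.0343 -0.0302  0.0423]Traceback (most recent call last):
  File "look.py", line 5, in <module>
    n=sys.argv[1];cm,x0,y0,x1,y1,s=sys.argv[2],*map(int,sys.argv[3:8])
                                   ^^^^^^^^^^^^^^^^^^^^^^^^^^^^^^^^^^^
ValueError: invalid literal for int() with base 10: '1.5'
```

View pics/f4.png

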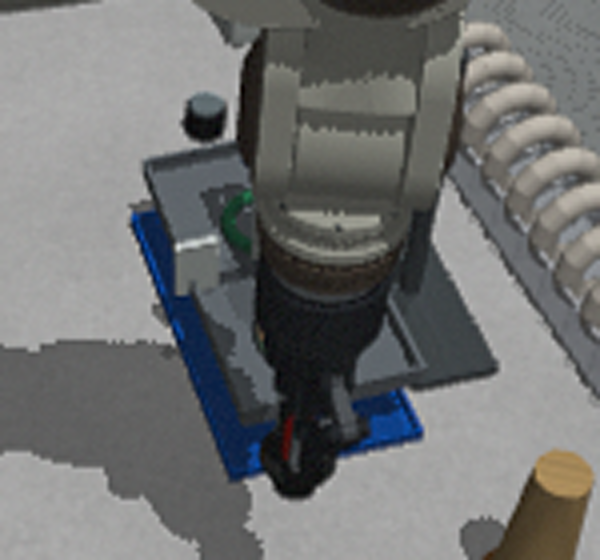

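Request:
send_rows([
  [0.005,-0.03,0,0,0.01],
  [0.01,-0.06,0,0,0.01],
  [0.015,-0.09,0,0,0.01],
  [0.02,-0.12,0,0,0.01],
  [0.023,-0.139,0,0,0.01],
  [0.023,-0.139,0,0,0.01],
  [0.023,-0.139,0,0,0.01],
  [0.023,-0.139,0,0,0.01],
  [0.023,-0.139,0,0,0.01],
  [0.023,-0.139,0,0,0.01],
])

```text
clock: 48.9
tcp_pos: [0.5752, -0.3883, 0.241]
tool_rot: [0.0, 0.728, 0.686, 0.0]
ft_force: [-0.1, 0.3, -0.6]
grip_width: 0.0205
```

```bash
python3 look.py f5 wrist 0 0 512 384 1; python3 look.py f6 side 240 180 390 320 4;python3 look.py f7 side 200 90 350 250 4
```

```text
48.9 [ 0.5752 -0.3883  0.241 ] [0.0002 0.7279 0.6857 0.    ] 0.020520071175629578 [-0.103   0.295  -0.6361] [-0.0027  0.0313 -0.0163]
48.95 [ 0.5752 -0.3884  0.241 ] [0.0002 0.7279 0.6856 0.    ] 0.02095994494942075 [-0.254  -0.2094 -0.223 ] [-0.0316  0.0006 -0.0228]
49.0 [ 0.5751 -0.3885  0.2409] [0.0001 0.728  0.6856 0.    ] 0.02093884911894029 [ 0.5076  0.4357 -1.1211] [ 0.0063 -0.0789  0.0101]
```

View pics/f5.png

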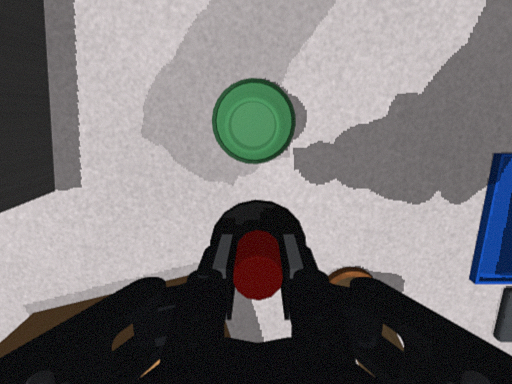

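View pics/f6.png

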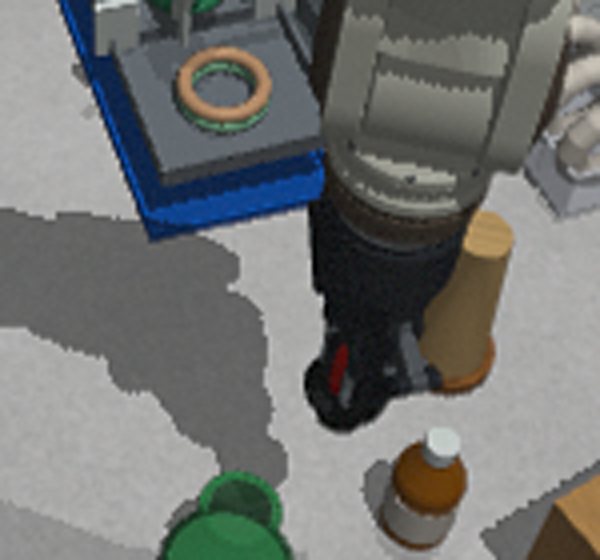

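View pics/f7.png

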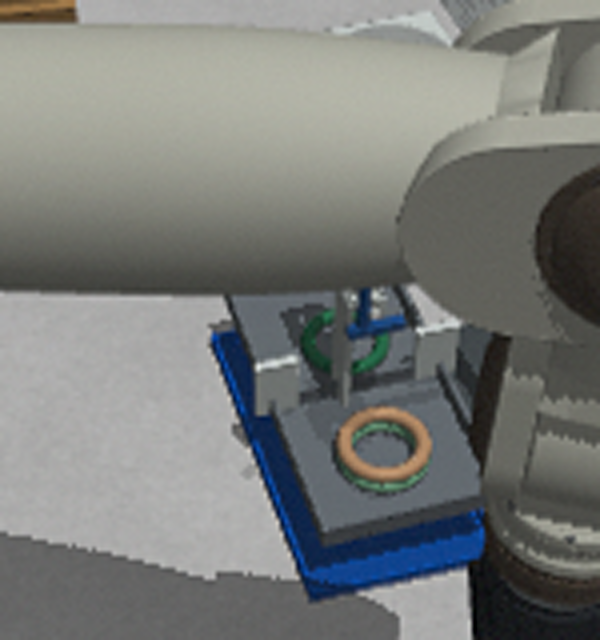

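Run:
```python
import cv2
a=cv2.imread('pics/f5f.png')[70:320,180:340]
a=cv2.convertScaleAbs(a,alpha=1.5,beta=20)
cv2.imwrite('pics/g1.png',cv2.resize(a[:100],None,fx=5,fy=5,interpolation=cv2.INTER_CUBIC))
cv2.imwrite('pics/g2.png',cv2.resize(a[120:],None,fx=4.5,fy=4.5,interpolation=cv2.INTER_CUBIC))
```

```text
(no output)
```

View pics/g1.png

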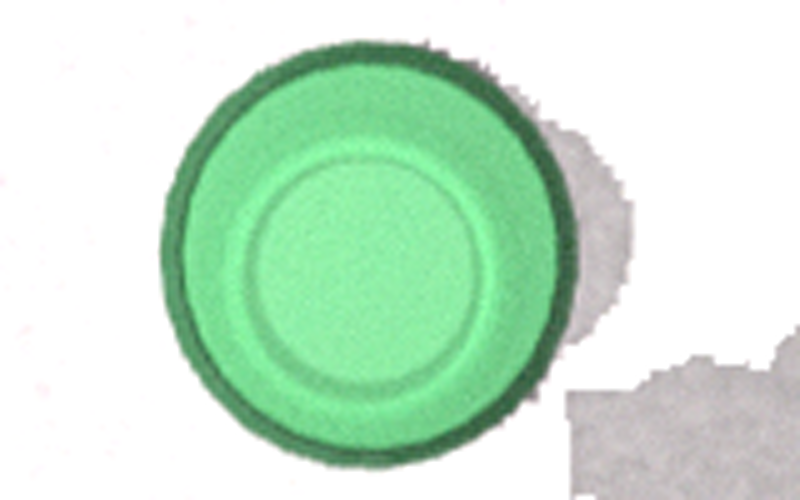

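View pics/g2.png

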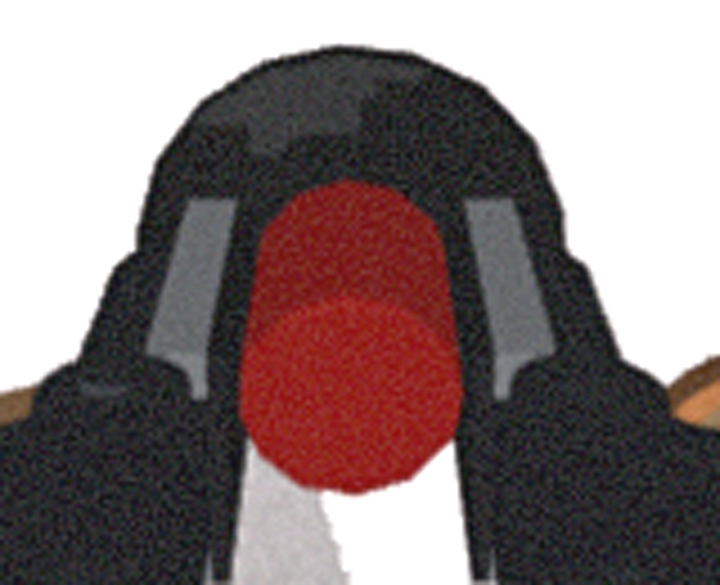

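Run:
```python
from h import *
np.set_printoptions(precision=4,suppress=True)
w=cam('wrist')
g=lambda x0,y0,k,p:(x0+(p[0]+.5)/k-.5,y0+(p[1]+.5)/k-.5)
print('mouth',onplane(w,*g(180,70,5,(361.5,272)),.095),'inner',onplane(w,*g(180,70,5,(363.5,275)),.095))
print('foot',onplane(w,*g(180,70,5,(369,255)),.0))
print('knob',onplane(w,*g(180,190,4.5,(351,395)),.242))
print('knob base/flange top',onplane(w,*g(180,190,4.5,(350,270)),.212))
o=ctrl.get_obs();print(o['tcp_pos'])
```

```text
mouth [ 0.5176 -0.3901  0.095 ] inner [ 0.5181 -0.3898  0.095 ]
foot [ 0.5178 -0.3899  0.    ]
knob [ 0.5732 -0.3889  0.242 ]
knob base/flange top [ 0.5747 -0.3891  0.212 ]
[ 0.5751 -0.3886  0.2408]
```

Request:
send_rows([
  [-0.02,0,0,0,0.01],
  [-0.04,-0.001,0,0,0.01],
  [-0.056,-0.001,-0.02,0,0.01],
  [-0.056,-0.001,-0.05,0,0.01],
  [-0.056,-0.001,-0.07,0,0.01],
  [-0.056,-0.001,-0.072,0,0.01],
  [-0.056,-0.001,-0.072,0,0.01],
  [-0.056,-0.001,-0.072,0,0.01],
  [-0.056,-0.001,-0.072,0,0.01],
  [-0.056,-0.001,-0.072,0,0.01],
])

```text
clock: 50.35
tcp_pos: [0.5192, -0.3897, 0.1691]
tool_rot: [0.0, 0.728, 0.686, 0.0]
ft_force: [-0.4, 1.1, -0.8]
grip_width: 0.0206
```

```bash
python3 look.py f8 wrist 180 190 340 320 4; python3 look.py f9 side 250 230 350 330 6
```

```text
50.35 [ 0.5192 -0.3897  0.1691] [0.0002 0.728  0.6855 0.    ] 0.020604671703746164 [-0.3681  1.0781 -0.8066] [ 0.0247 -0.0244  0.0291]
50.4 [ 0.5192 -0.3897  0.169 ] [0.0002 0.728  0.6856 0.    ] 0.020685167052435987 [ 0.0611  0.2168 -0.7485] [ 0.0047  0.0127 -0.0241]
```

View pics/f8.png

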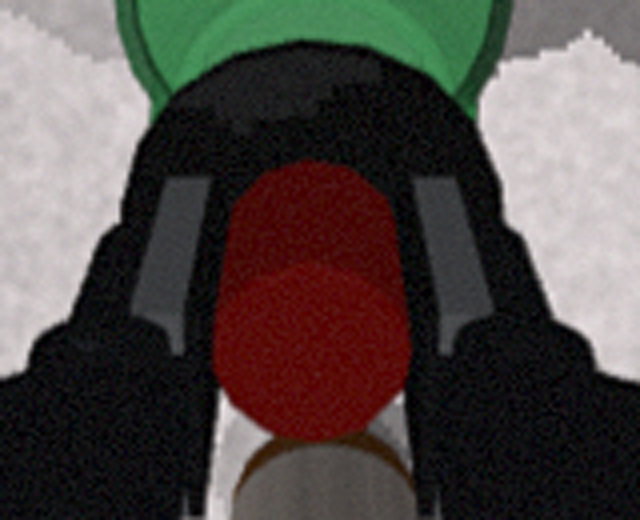

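View pics/f9.png

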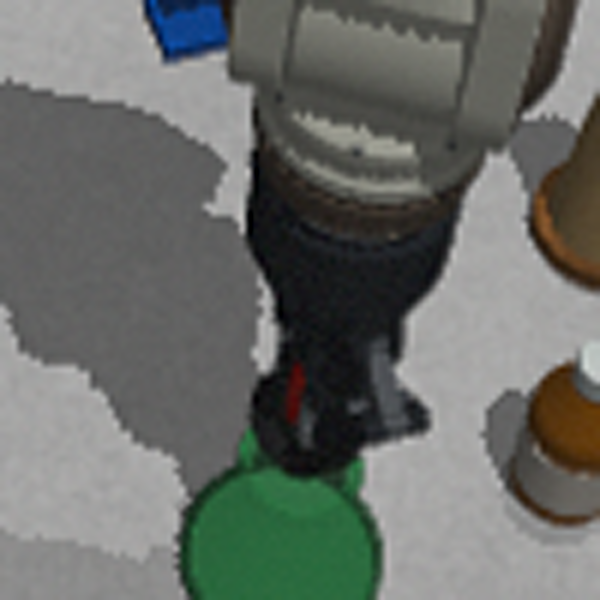

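Request:
send_rows([
  [0,0,-0.008,0,0.01],
  [0,0,-0.014,0,0.01],
  [0,0,-0.02,0,0.01],
  [0,0,-0.025,0,0.01],
  [0,0,-0.029,0,0.01],
  [0,0,-0.032,0,0.01],
  [0,0,-0.034,0,0.01],
  [0,0,-0.036,0,0.01],
  [0,0,-0.036,0,0.01],
  [0,0,-0.036,0,0.01],
])

```text
clock: 51.7
tcp_pos: [0.5191, -0.3897, 0.1329]
tool_rot: [0.0, 0.728, 0.686, 0.0]
ft_force: [0.7, -0.3, -0.3]
grip_width: 0.0207
```

```bash
python3 look.py f10 side 250 230 350 330 6
```

```text
51.7 [ 0.5191 -0.3897  0.1329] [0.0001 0.728  0.6855 0.    ] 0.02067208728053811 [ 0.7001 -0.3373 -0.2733] [ 0.0102  0.0068 -0.0064]
```

No contact so far, so the plug is inside the neck. I'll lower the last few mm and watch the force.

Request:
send_rows([
  [0,0,-0.001,0,0.01],
  [0,0,-0.002,0,0.01],
  [0,0,-0.0025,0,0.01],
  [0,0,-0.003,0,0.01],
  [0,0,-0.0035,0,0.01],
  [0,0,-0.004,0,0.01],
  [0,0,-0.004,0,0.01],
  [0,0,-0.004,0,0.01],
  [0,0,-0.004,0,0.01],
  [0,0,-0.004,0,0.01],
])

```text
clock: 53.0
tcp_pos: [0.5192, -0.3896, 0.1313]
tool_rot: [0.001, 0.728, 0.686, 0.0]
ft_force: [-4.4, 5.2, 13.4]
grip_width: 0.0206
```

Request:
send_rows([
  [-0.0005,0.0005,0,0,0.01],
  [-0.001,0.001,0,0,0.01],
  [-0.001,0.001,0,0,0.01],
  [-0.001,0.001,0,0,0.01],
  [-0.001,0.001,0,0,0.01],
  [-0.001,0.001,0,0,0.01],
  [-0.001,0.001,0,0,0.01],
  [-0.001,0.001,0,0,0.01],
  [-0.001,0.001,0,0,0.01],
  [-0.001,0.001,0,0,0.01],
])

```text
clock: 54.25
tcp_pos: [0.5191, -0.3895, 0.1313]
tool_rot: [0.002, 0.728, 0.686, 0.0]
ft_force: [0.4, -0.4, 11.2]
grip_width: 0.021
```

```bash
python3 look.py f11 side 250 230 350 330 6; python3 look.py f12 wrist 180 170 340 320 4
```

```text
54.25 [ 0.5191 -0.3895  0.1313] [0.0024 0.728  0.6855 0.0003] 0.02104251707310545 [ 0.4175 -0.4329 11.2381] [-0.2772  0.0136  0.0006]
54.3 [ 0.5191 -0.3895  0.1313] [0.0024 0.7281 0.6855 0.0002] 0.02045690187123816 [ 1.9051 -1.1258 10.8178] [-0.2975 -0.1129 -0.0166]
```

View pics/f11.png

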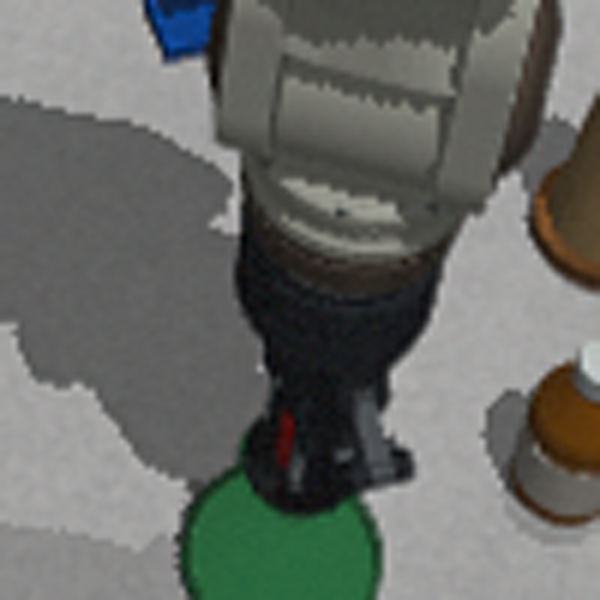

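View pics/f12.png

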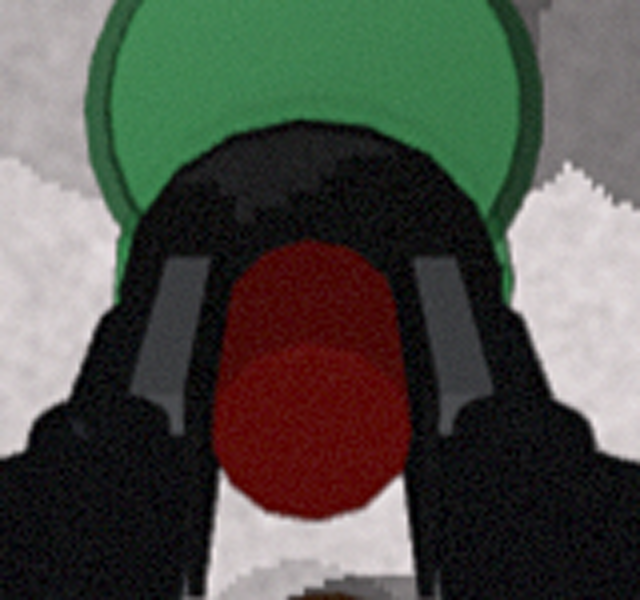

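Request:
send_rows([
  [0,0,0.002,0,0.01],
  [0,0,0.002,0,0.01],
  [0,0,0.002,0,0.03],
  [0,0,0.002,0,0.05],
  [0,0,0.002,0,0.05],
  [0,0,0.002,0,0.05],
  [0,0,0.03,0,0.05],
  [0,0,0.07,0,0.05],
  [0.03,0,0.11,0,0.05],
  [0.05,0,0.11,0,0.05],
])

```text
clock: 55.6
tcp_pos: [0.5696, -0.3891, 0.2429]
tool_rot: [0.003, 0.728, 0.686, 0.001]
ft_force: [0.2, -0.8, -0.7]
grip_width: 0.05
```

```bash
python3 look.py g5 wrist 180 70 340 220 4; python3 look.py g6 side 250 230 350 330 6; python3 look.py g7 wrist 0 0 512 384 1
```

```text
55.6 [ 0.5696 -0.3891  0.2429] [0.0029 0.728  0.6855 0.0007] 0.050011228669380264 [ 0.1741 -0.8155 -0.6711] [-0.0221  0.0075 -0.0147]
55.65 [ 0.5711 -0.3886  0.2399] [0.0015 0.7277 0.6859 0.0006] 0.049891612638662305 [ 0.2345  1.4946 -1.383 ] [ 0.0301 -0.0035 -0.0208]
55.7 [ 0.5697 -0.3885  0.2385] [0.0002 0.7276 0.686  0.0002] 0.04997358889311882 [-0.204   0.4094 -0.7259] [-0.0386  0.0168  0.0449]
```

View pics/g5.png

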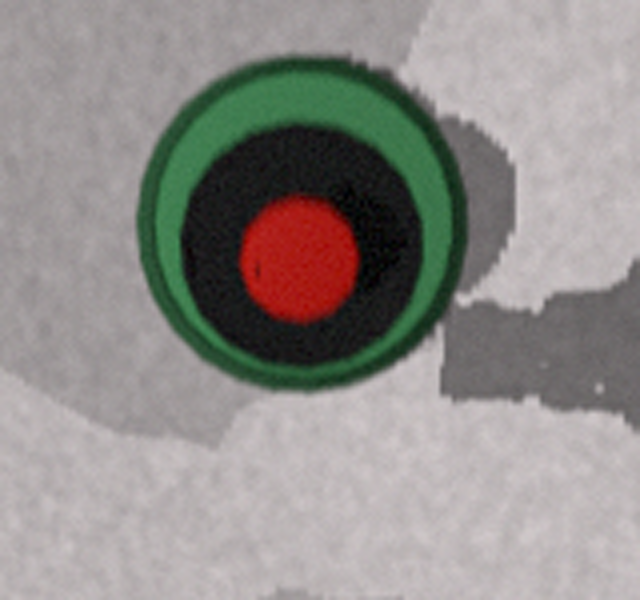

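View pics/g6.png

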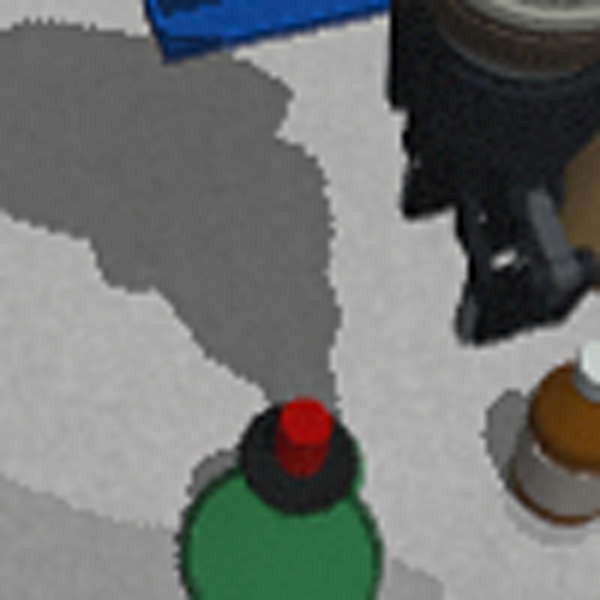

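Run:
```python
from h import *
np.set_printoptions(precision=4,suppress=True)
w=cam('wrist');s=cam('side')
g=lambda x0,y0,k,p:(x0+(p[0]+.5)/k-.5,y0+(p[1]+.5)/k-.5)
a=g(180,70,4,(301.5,260));b=g(180,70,4,(302,245))
for d in (0,.004): print('knob',onplane(w,*a,.131+d),'flange',onplane(w,*b,.101+d))
print('foot',onplane(w,*g(180,70,4,(302.5,222)),0))
k=g(250,230,6,(306,422)); print('knob tri',tri(w,a,s,k))
d1=(422-182)/4*np.linalg.norm(w['R'][:,2])/w['f']; print('flange dia if z=.101:',d1*((w['eye'][2]-.101)/0.964))
print('side knob',onplane(s,*k,.131))
```

```text
knob [ 0.5168 -0.3875  0.131 ] flange [ 0.516  -0.3876  0.101 ]
knob [ 0.5165 -0.3875  0.135 ] flange [ 0.5158 -0.3875  0.105 ]
foot [ 0.5159 -0.388   0.    ]
knob tri (array([ 0.5175, -0.3879,  0.1283]), np.float64(0.0012824604515372414))
flange dia if z=.101: 0.050184091911115856
side knob [ 0.5173 -0.3894  0.131 ]
```

Request:
send_rows([
  [-0.03,0.01,0.03,0,0.05],
  [-0.06,0.02,0.06,0,0.05],
  [-0.1,0.02,0.08,0,0.05],
  [-0.14,0.02,0.08,0,0.05],
  [-0.18,0.02,0.08,0,0.05],
  [-0.2,0.02,0.08,0,0.05],
  [-0.2,0.02,0.08,0,0.05],
  [-0.2,0.02,0.08,0,0.05],
  [-0.2,0.02,0.08,0,0.05],
  [-0.2,0.02,0.08,0,0.05],
])

```text
clock: 57.1
tcp_pos: [0.3688, -0.3686, 0.3183]
tool_rot: [-0.0, 0.728, 0.686, 0.0]
ft_force: [-0.1, 0.6, -0.5]
grip_width: 0.05
```

```bash
python3 look.py h1 side 200 90 390 240 4; python3 look.py h2 top 150 80 400 270 3
```

```text
57.1 [ 0.3688 -0.3686  0.3183] [-0.0004  0.7278  0.6858  0.    ] 0.05000693493527222 [-0.1097  0.6474 -0.4772] [-0.0015  0.0447 -0.0134]
57.15 [ 0.3687 -0.3686  0.3184] [-0.0003  0.7278  0.6858  0.    ] 0.04986883123058649 [-0.9369  0.6444  0.5064] [-0.0148  0.0154 -0.0306]
```

View pics/h1.png

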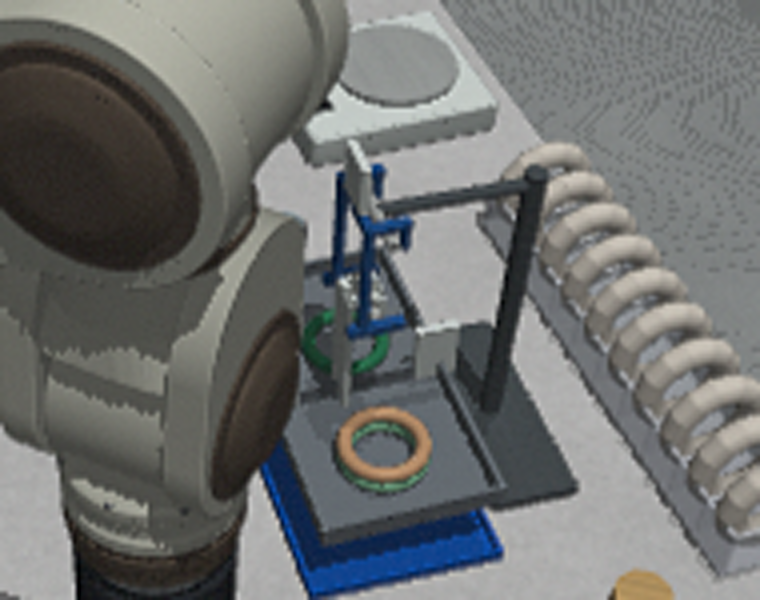

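View pics/h2.png

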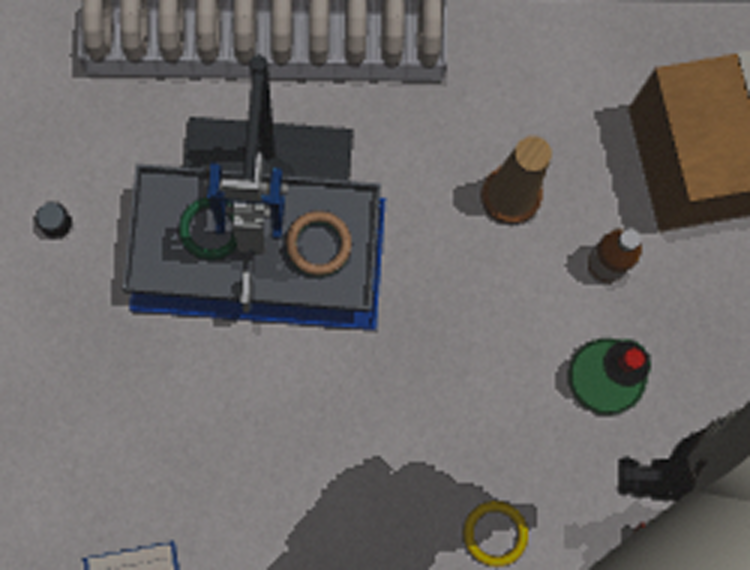

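View pics/h1f.png

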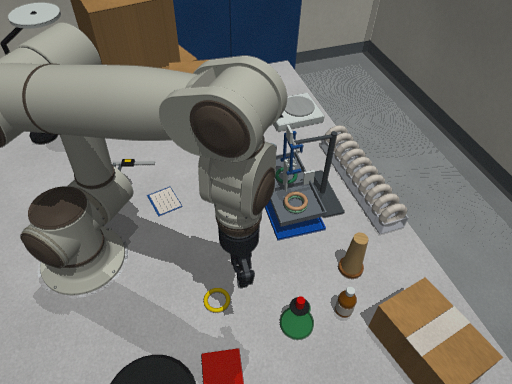

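Run:
```python
from h import *
for n in ('top','side'):
    c=cam(n,'end_'+n);h=cv2.cvtColor(c['frame'],cv2.COLOR_RGB2HSV);k=cv2.inRange(h,np.array((122,30,50)),np.array((165,255,255)));print(n,[(cv2.boundingRect(x),cv2.contourArea(x)) for x in cv2.findContours(k,0,1)[0] if cv2.contourArea(x)>15])
```

```text
top []
side []
```

View pics/end_top.png

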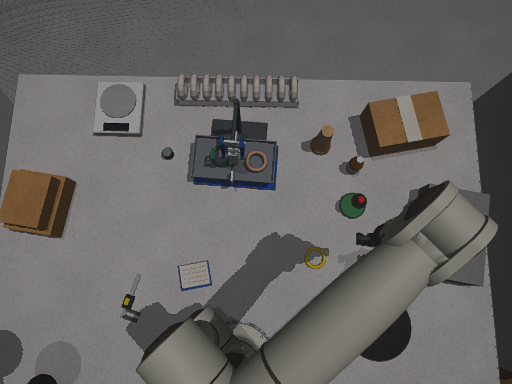

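The lilac bangle is absent. The other three are in the caddy, and nothing else has moved. I'm handing in the job.

```bash
python3 -c "
from cell import ctrl
print(ctrl.close_job())"
```

```text
the job is handed in; nothing more can be done
None
```

The job is done and handed in at about 57 s on the robot's clock; the hand-in gave no verdict. I hung the blue frame on the rail and hung the grey caddy from its lower bar. Then I laid the dark green bangle in the left half and the pale green with the tan stacked on it in the right half. Last, I put the stopper in the flask.

**Final checks:**
- **Caddy:** the side and top pictures show the frame and caddy hanging near level and clear of the tray, with all three bangles inside.
- **Bangles:** no lilac bangle showed up in a colour search of the final top and side pictures, so I took it as absent. The yellow ring was a look-alike and stayed where it was.
- **Stopper:** its flange is within about 1 mm of the flask's centre. The knob top measured 128 mm high (two views, good to about 2 mm), against 131 mm expected when fully home. When I lowered the stopper it stopped against the flask at about that expected height.
- **Other things:** the bottle, box, loupe and cone look unmoved, and the arm touches nothing.

**While hanging the caddy:** the frame's bottom swung about 5 mm towards the robot, probably because the gripper brushed its tab. I measured no noticeable force, and the frame settled afterwards.

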